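# Dress the display board from the transport rack

### The job

Dress the little display board from the transport rack. First, before anything else leaves the rack, lift the wooden retaining bar out of the rack's two open brackets and lay it down, centred, in the matching pair of brackets on the front of the display board. Then, on the board, stand the sand timer to the left of the round tin and the slim box to its right with its broad face to the front, both in line with the tin and about a finger's width clear of it, and set the paint pot on the middle of the tin's lid; keep everything upright and leave the tin where it is (left and right as the robot sees them).

Things in the scene. Friction and masses are not known exactly. Their poses are not given: they have to be found in the camera images.
- rack: Fixed plywood rack, base 310 (its x, away from the robot within 0.1 rad) x 84 x 12 mm; origin: centre of underside. Lips 10 mm high on the long edges; ribs 6 mm high part three bays centred at x = -85, 0, 85 mm, where timer, box and pot stand in any order. Metal posts at x = +-140 mm end in open flared brackets (mouth 34, bottom 14 mm wide; inner bottom z = 130, tips z = 151 mm) that hold the bar.
- board: Fixed plywood display board, 180 deep (its x, away from the robot within 0.1 rad) x 306 wide (its y, to the robot's left) x 12 mm; origin: centre of underside. A strip rises 14 mm above its top along the back edge (x = 85 mm). Two low open brackets like the rack's stand at x = -70, y = +-140 mm (inner bottom z = 30, tips z = 51 mm).
- bar_seat (a point): The point where the bar's centre lies when it rests in the board's two brackets: midway between them on the bar's axis, 36 mm above the counter. Its axes are the board's; the seated bar runs along y.
- bar: Round dark wooden bar with brass-coloured ends, 12 mm thick, 330 mm long, 80 g, loose; origin at its middle, on its axis; it runs along its own x. At the start it lies in the rack's brackets, axis 136 mm above the counter, along the rack's x; it lifts straight up.
- sand_timer: Sand timer (hourglass) with round brown wooden ends and three thin pillars: 36 mm across, 85 mm high, 50 g; origin at the centre of its underside, z up. The end discs are 36 mm across, the top one from 78 to 84 mm up; glass 24 mm across and thin pillars between. Can be held by the top disc.
- slim_box: Slim dark printed game box standing on edge: 74 mm long (its x) x 19 mm thick (its y) x 98 mm high, 90 g; origin at the centre of its underside. In its rack bay its x runs along the rack; on the board its x must run along the board's width (its broad face to the front).
- paint_pot: Small round hobby paint pot with a cap: 30 mm across, 46 mm high, 45 g; origin at the centre of its underside, z up.
- tin: Round printed tin with a flat lid, 68 mm across, 46 mm high, 160 g, loose, standing on the display board; origin at the centre of its underside, x and y parallel to the board's at the start. It is the reference for the arrangement and is not to be moved.
Things that resemble listed ones, but are neither listed nor needed, are in the scene too. There is more than one size of the sand_timer; the job needs the larger.

How it is judged:
By the outcome, as a careful person would: the job done as asked, in the order asked, and still so for the second after the job is handed in, with the robot touching nothing.
It also fails if it takes over 120 s, if anything falls off the work surface, if the arm or the gripper's body presses on something with over 40 N, if the wrist force passes 120 N, or if a joint passes its speed limit or range.

### The arm

A 7-joint arm with a two-finger parallel gripper is mounted at the origin on a cart in front of the work surface, level with it; the furniture and walls round the work are solid. World frame = base frame: x ahead of the robot, y to its left, z up, the work surface at z = 0. Lengths are in m, angles in rad, forces in N, time in s.
With the tool pointing down it reaches from about 0.425 to 0.875 m from the base axis. Payload 4.7 kg.
Tool frame: the origin (TCP) lies at the very end of the fingers, on their centre line; the grasp point (between the pads) lies behind it (ctrl.tcp_to_grasp is the z of the grasp point in the tool frame, in m); z points along the fingers, y is the line along which they close (so a half turn about z gives the same grasp; the last joint's range is limited). The gripper opens to 87 mm and grips with 3 to 60 N. Pads are 19 mm wide; open, the fingers measure 117 mm over their backs; the gripper's body (75 mm by 190 mm) begins 51 mm behind the grasp point.
Start: joints at [-1.114, 0.321, -0.07, 1.45, 0.023, 1.371, -0.057], TCP at [0.279, 0.587, 0.185] pointing down, gripper open.
Joint ranges: [-2.86, 2.86], [-0.3, 2.09], [-1.38, 1.24], [0.06, 2.45], [-1.56, 4.7], [0.09, 2.05], [-2.69, 2.69]. Speed limits (rad/s): [2.57, 2.57, 3.14, 3.14, 3.14, 3.14, 3.14].

### API

Orientations are given as a rotation vector (axis times angle).
In Python, from bench import ctrl gives the robot as it stands.
- The arm moves only by the tool step_arm, never from a script. Its argument "targets" is a list of rows, each a list of 7 numbers: the shift along the world's x, y, z in cm, then the turn, a rotation vector about the world's x, y, z in degrees, then the opening, from 0 (shut) to 1 (fully open). A call has exactly 5 rows; each row shifts and turns the commanded pose from where the row before left it; what a row does not reach is not made up. A row lasts 1/12 s, in which the tool goes at most 41.7 mm and 7.16 degrees, less where a joint would pass 70% of its speed; a pose out of reach is approached as far as the arm can. A call with a gripper value outside its range is refused whole. The fingers move at their own pace and stop on an object; "force" is the grip in N (left out, the last holds). Time passes only in rows, so rows that do not move let the fingers close, or fill a call up. It gives the time, the measured TCP pose, the force, the opening and the grip force at its end, in the units of the state.
- ctrl.get_state(): the state, without advancing time (a new reading comes with each control period).
- ctrl.get_image(name): name is "side" or "top"; returns (picture, depth): 480x640x3 uint8, red, green, blue; 480x640 float32, m along the optical axis (not along the pixel's ray), 0 where there is no reading.
- ctrl.camera_params(name): a dict with "intrinsics" (3x3 intrinsics, pixels), "rvec" (rotation vector, rad) and "tvec" (3), from world to camera coordinates, as OpenCV has them. Camera axes: x right, y down, z forward; pixel columns grow to the right and rows downward; lengths in m; the calibration is good to about 2 mm. A picture is of the moment at which its call begins. camera_params takes no time and is no camera call.
- ctrl.close_job(): hands the job in; it is judged then, once.
The state is a dict: "time": time; "joint_positions": joint angles; "qd": joint speeds; "joint_torque": joint torques, N m; "position": TCP position; "tool_rot": TCP orientation; "ft_force": force on the tool from outside, world axes, zero at the start; "torque": the same for the moment, N m; "grip_width": opening from 0.0 (shut) to 1.0 (fully open); "grip_force": force on a finger pad.
Only numpy, scipy, OpenCV 4.12 (cv2) and the standard library are available. Lean on these libraries where they do the work, as an engineer would, in place of code of your own. Each camera call takes 0.05 s, during which the arm holds its last target. There are 200 camera calls.

## Working session

There is one attempt and no reset: what is moved stays moved. The work goes in short steps, Python scripts to look and compute and a tool call to move; the robot and the scene stay as the last step left them, time stands still between calls to the robot, and variables do not carry over. Pictures are saved under pics/ and viewed, at most 14 in all, crops included, and the job is handed in when it is done.

Besides the shell and the picture viewer there is one more tool, called after "Request:" as name([rows], argument=value, ...), one row to a line, values as JSON. step_arm: Moves the arm, as the interface text tells. Its arguments: {"type":"object","properties":{"targets":{"type":"array"},"force":{"type":"number"}},"required":["targets"]}

```bash
mkdir -p pics && cat > h.py <<'E'
import numpy as np, cv2
from bench import ctrl
from scipy.spatial.transform import Rotation as R
def snap(n,f):
    im,d=ctrl.get_image(n); cv2.imwrite(f'pics/{f}.png',im[:,:,::-1]); np.save(f'pics/{f}.npy',d); return im,d
def cam(n):
    p=ctrl.camera_params(n); return np.array(p['intrinsics']),R.from_rotvec(np.ravel(p['rvec'])).as_matrix(),np.ravel(p['tvec'])
def cloud(n,d):
    K,Rm,t=cam(n); v,u=np.mgrid[:480,:640]
    P=np.stack([(u-K[0,2])/K[0,0]*d,(v-K[1,2])/K[1,1]*d,d],-1)
    W=(P-t)@Rm; W[d==0]=np.nan; return W
def ray(n,u,v,z):
    K,Rm,t=cam(n); r=Rm.T@np.array([(u-K[0,2])/K[0,0],(v-K[1,2])/K[1,1],1]); o=-Rm.T@t
    return o+r*(z-o[2])/r[2]
def st():
    s=ctrl.get_state(); print('t',round(s['time'],2),'p',np.round(s['position'],4),'rv',np.round(s['tool_rot'],3),'F',np.round(s['ft_force'],1),'g',round(float(s['grip_width']),3),s['grip_force'],'q',np.round(s['joint_positions'],2)); return s
E
python3 - <<'E'
from h import *
print(ctrl.tcp_to_grasp); st()
for n in('top','side'):
    snap(n,n+'0'); K,Rm,t=cam(n); print(n,K[0,0],-Rm.T@t,Rm[2])
E
```

```text
-0.0187
t 0.0 p [0.2783 0.5867 0.1843] rv [-6.900e-01 -3.065e+00  3.000e-03] F [-0.   0.5 -0.6] g 1.003 0.0 q [-1.11  0.32 -0.07  1.45  0.02  1.37 -0.06]
top 433.9852512413931 [ 0.34262203 -0.01946708  0.92178528] [ 0.22527963 -0.02015139 -0.97408573]
side 470.8765452271859 [ 1.18009602 -0.44227551  0.47296573] [-0.75539438  0.50331769 -0.41958389]
```

View pics/top0.png

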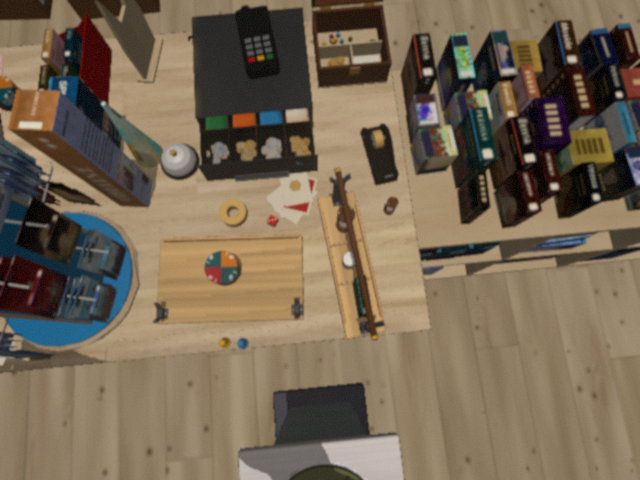

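View pics/side0.png

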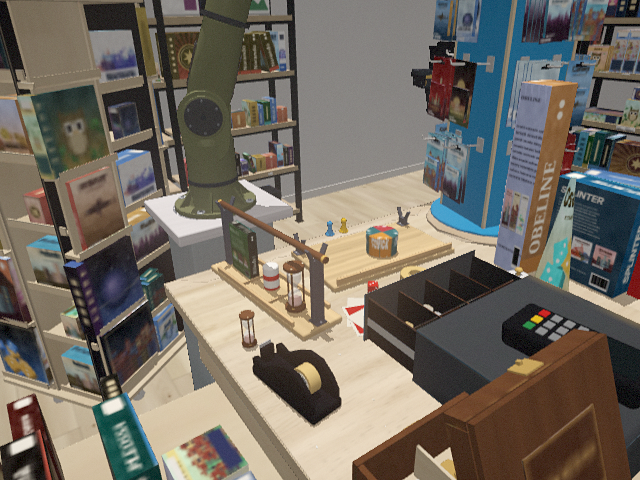

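Top view: the board spans (160–302, 237–322) with the tin at (222,267). The rack lies at right, with the bar from (337,172) to (374,333), and its bays run near to far: box, pot (348,260), large timer (342,222). The small timer at (390,205) is the decoy. Next I measure from depth.

```bash
python3 - <<'E'
from h import *
for n in('top','side'):
    d=np.load(f'pics/{n}0.npy'); W=cloud(n,d); P=W[~np.isnan(W[...,0])]
    print(n,P.shape)
    def sel(x0,x1,y0,y1,z0,z1): 
        return P[(P[:,0]>x0)&(P[:,0]<x1)&(P[:,1]>y0)&(P[:,1]<y1)&(P[:,2]>z0)&(P[:,2]<z1)]
    print('counter z',np.median(sel(.4,.9,-.25,.35,-.01,.008)[:,2]))
    b=sel(.3,.9,-.35,.0,.133,.16)
    c=np.median(b[:,:2],0); _,_,V=np.linalg.svd(b[:,:2]-c); ax=V[0]*np.sign(V[0][0]); s=(b[:,:2]-c)@ax; 
    print('bar',len(b),'mid',c+ax*(s.min()+s.max())/2,'len',np.ptp(s),'yaw',np.arctan2(ax[1],ax[0]),'zmax',np.percentile(b[:,2],95), 'w',np.ptp((b[:,:2]-c)@V[1]))
    t=sel(.4,.8,.0,.35,.05,.066)
    if len(t): print('tin',len(t),t[:,:2].min(0),t[:,:2].max(0),np.median(t[:,2]))
    bd=sel(.35,.85,-.1,.4,.009,.018)
    if len(bd):
        r=cv2.minAreaRect((bd[:,:2]*1000).astype(np.float32)); print('board',len(bd),r)
    if n=='top':
        r0=lambda q,z:np.round(ray('top',*q,z),4)
        print('board corners approx',r0((160,239),.02),r0((301,237),.02),r0((158,323),.012),r0((302,321),.012))
        print('tin c',r0((222,267.5),.058),'timer',r0((342,222),.097),'pot',r0((348,260),.058))
im=cv2.imread('pics/top0.png')
cv2.imwrite('pics/c1.png',cv2.resize(im[160:345,145:405],None,fx=3,fy=3,interpolation=cv2.INTER_CUBIC))
E
```

```text
top (305969, 3)
counter z -0.0002861729586482434
bar 1273 mid [ 0.50079578 -0.10216107] len 0.32896869939952167 yaw 0.09749437198178305 zmax 0.1466168374406975 w 0.04080301066186767
tin 1570 [4.10790610e-01 1.16044054e-04] [0.79946123 0.34991051] 0.05704745013240159
board 13550 ((599.9340209960938, 149.8116455078125), (499.8202209472656, 499.3392028808594), 89.97277069091797)
board corners approx [0.5878 0.2965 0.02  ] [ 0.563  -0.0038  0.02  ] [0.4118 0.306  0.012 ] [0.3871 0.01   0.012 ]
tin c [0.5062 0.1596 0.058 ] timer [ 0.5667 -0.0882  0.097 ] pot [ 0.4969 -0.0948  0.058 ]
side (293352, 3)
counter z -0.00010441033542733945
bar 981 mid [ 0.49995584 -0.10733431] len 0.3327636972337247 yaw 0.09646283817295571 zmax 0.1470940240420368 w 0.04156051033263472
tin 2377 [0.41161842 0.00060787] [0.79995067 0.34953332] 0.05760406655480408
board 5556 ((601.1587524414062, 149.81893920898438), (497.15252685546875, 499.4919738769531), 0.0509580634534359)
```

View pics/c1.png

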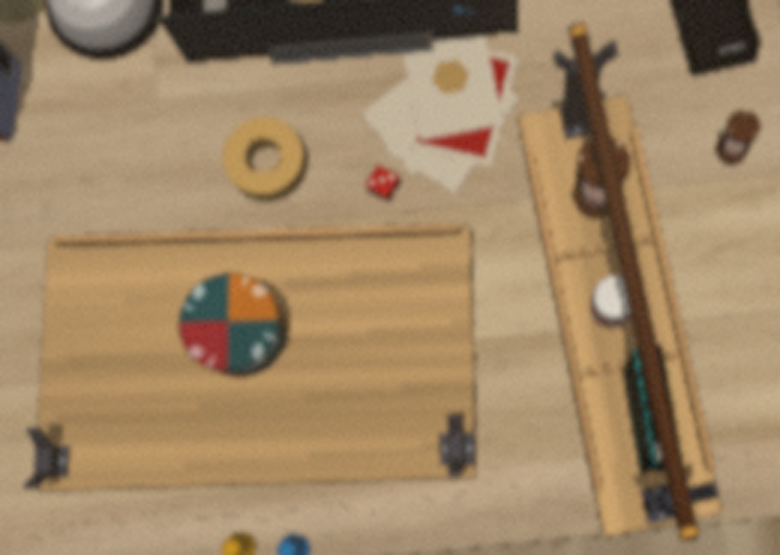

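The crop confirms yaws and layout: bar from crop (578,30) to (687,530), board corners (47,240), (470,230), (475,477) and (38,490), tin centred near (230,323). I'll refine the board and tin, and check for tall obstacles on the path.

```bash
python3 - <<'E'
from h import *
W=cloud('top',np.load('pics/top0.npy')); Ws=cloud('side',np.load('pics/side0.npy'))
def sel(W,x0,x1,y0,y1,z0,z1): 
    P=W[~np.isnan(W[...,0])]
    return P[(P[:,0]>x0)&(P[:,0]<x1)&(P[:,1]>y0)&(P[:,1]<y1)&(P[:,2]>z0)&(P[:,2]<z1)]
for w in(W,Ws):
    P=sel(w,.37,.62,-.03,.33,.0085,.0145)
    # board top points: largest blob in a 2mm grid
    g=np.zeros((150,220),np.uint8); ij=((P[:,:2]-[.35,-.06])/.002).astype(int); g[ij[:,0],ij[:,1]]=1
    g=cv2.morphologyEx(g,cv2.MORPH_CLOSE,np.ones((5,5))); g=cv2.morphologyEx(g,cv2.MORPH_OPEN,np.ones((7,7)))
    c=max(cv2.findContours(g,0,2)[0],key=cv2.contourArea); (cy,cx),sz,a=cv2.minAreaRect(c); print('board c',.35+cx*.002+.001,-.06+cy*.002+.001,np.array(sz)*2,a)
    t=sel(w,.46,.56,.10,.22,.0545,.062); 
    (x,y),r=cv2.minEnclosingCircle((t[:,:2]*1000).astype(np.float32)); print('tin',len(t),x,y,r,t[:,:2].mean(0),np.median(t[:,2]))
    for (y0) in (.01,.29):
        b=sel(w,.36,.48,y0-.03,y0+.04,.035,.06); print('bracket',len(b),b.mean(0) if len(b) else 0,b.min(0) if len(b) else 0,b.max(0) if len(b) else 0)
    P=sel(w,.2,.62,-.2,.7,.10,.6)
    print('tall:',[(i/10,j/10,len(q),np.round(q[:,2].max(),2)) for i in range(2,6) for j in range(-2,7) for q in [P[(P[:,0]//.1==i)&(P[:,1]//.1==j)]] if len(q)>5])
im=lambda u,v:(145+u/3,160+v/3)
for q,z in(((47,240),.026),((470,230),.026),((475,478),.012),((38,490),.012),((230,323),.058)): print(np.round(ray('top',*im(*q),z),4))
E
```

```text
board c 0.4885865173339844 0.15309120178222657 [305.94458008 174.15403748] 3.6913859844207764
tin 814 508.8962707519531 162.3715057373047 33.93037414550781 [0.50875824 0.16235137] 0.05699270898778358
bracket 52 [0.41435594 0.01842917 0.0450426 ] [0.39378195 0.01271881 0.03596881] [0.43219973 0.02391972 0.05325754]
bracket 66 [0.43178634 0.29679093 0.04476803] [0.41079061 0.29033816 0.03561397] [0.45117536 0.30385871 0.05278256]
tall: [(0.3, -0.2, 359, np.float64(0.15)), (0.3, -0.1, 14, np.float64(0.15)), (0.3, 0.4, 359, np.float64(0.22)), (0.3, 0.5, 192, np.float64(0.19)), (0.4, -0.2, 461, np.float64(0.14)), (0.4, -0.1, 19, np.float64(0.14)), (0.4, 0.3, 5504, np.float64(0.39)), (0.4, 0.4, 435, np.float64(0.32)), (0.4, 0.5, 91, np.float64(0.15)), (0.5, -0.2, 95, np.float64(0.14)), (0.5, -0.1, 235, np.float64(0.14)), (0.5, 0.3, 5054, np.float64(0.45)), (0.5, 0.4, 1458, np.float64(0.34))]
board c 0.48243766784667963 0.14917034912109375 [167.00918579 314.38262939] 87.9833755493164
tin 375 508.7795104980469 161.39111328125 34.246822357177734 [0.51073843 0.15965216] 0.057216375188797394
bracket 53 [0.4088385  0.01802161 0.04489449] [0.39199114 0.01180453 0.03512055] [0.43333569 0.02471525 0.05127273]
bracket 52 [0.42986172 0.29576468 0.04327573] [0.41161842 0.29024456 0.0352331 ] [0.45169947 0.3045657  0.05101683]
tall: [(0.2, 0.4, 127, np.float64(0.34)), (0.2, 0.5, 641, np.float64(0.41)), (0.3, -0.2, 370, np.float64(0.15)), (0.3, -0.1, 6, np.float64(0.15)), (0.3, 0.4, 126, np.float64(0.39)), (0.3, 0.5, 46, np.float64(0.41)), (0.4, -0.2, 444, np.float64(0.14)), (0.4, 0.3, 3472, np.float64(0.5)), (0.4, 0.4, 868, np.float64(0.49)), (0.5, -0.2, 187, np.float64(0.14)), (0.5, -0.1, 88, np.float64(0.14)), (0.5, 0.3, 6122, np.float64(0.49)), (0.5, 0.4, 5510, np.float64(0.49))]
[0.5839 0.293  0.026 ]
[ 0.5622 -0.0053  0.026 ]
[0.3903 0.0069 0.012 ]
[0.4111 0.3067 0.012 ]
[0.5059 0.1603 0.058 ]
```

Request:
step_arm([
  [0,0,0,0,0,6,1],
  [0,0,0,0,0,6,1],
  [0,0,0,0,0,6,1],
  [0,0,0,0,0,6,1],
  [0,-1,0,0,0,6,1],
], force=15)

```text
time: 0.52
position: [0.2776, 0.5782, 0.1844]
tool_rot: [0.137, -3.138, 0.0]
ft_force: [-0.8, 0.2, 0.2]
grip_width: 1.0
grip_force: 0.0
```

```bash
python3 - <<'E'
from h import *
st()
for n in('top','side'):
    _,d=snap(n,n+'1'); W=cloud(n,d); P=W[~np.isnan(W[...,0])]; P=P[(P[:,2]>.13)&(P[:,2]<.5)&(P[:,0]>.2)&(P[:,0]<.6)]
    for a in np.arange(.2,.7,.04):
        q=P[(P[:,1]>a)&(P[:,1]<a+.04)]
        if len(q): print(n,round(a,2),len(q),'xmin',np.round(np.sort(q[:,0])[min(3,len(q)-1)],3),'z',np.round(q[q[:,0].argmin(),2],2))
E
```

```text
t 0.52 p [0.2776 0.5782 0.1844] rv [ 0.137 -3.138  0.   ] F [-0.8  0.2  0.2] g 1.0 0.0 q [-1.05  0.31 -0.14  1.47  0.04  1.37  0.46]
top 0.28 25 xmin 0.52 z 0.39
top 0.32 6797 xmin 0.428 z 0.29
top 0.36 3225 xmin 0.416 z 0.27
top 0.4 1733 xmin 0.422 z 0.18
top 0.44 210 xmin 0.36 z 0.16
top 0.48 167 xmin 0.364 z 0.17
top 0.52 31 xmin 0.387 z 0.16
side 0.28 27 xmin 0.52 z 0.39
side 0.32 5249 xmin 0.425 z 0.43
side 0.36 3636 xmin 0.416 z 0.43
side 0.4 5971 xmin 0.421 z 0.23
side 0.44 196 xmin 0.253 z 0.33
side 0.48 357 xmin 0.251 z 0.31
side 0.52 404 xmin 0.247 z 0.39
side 0.56 21 xmin 0.293 z 0.4
side 0.6 4 xmin 0.598 z 0.38
```

View pics/side1.png

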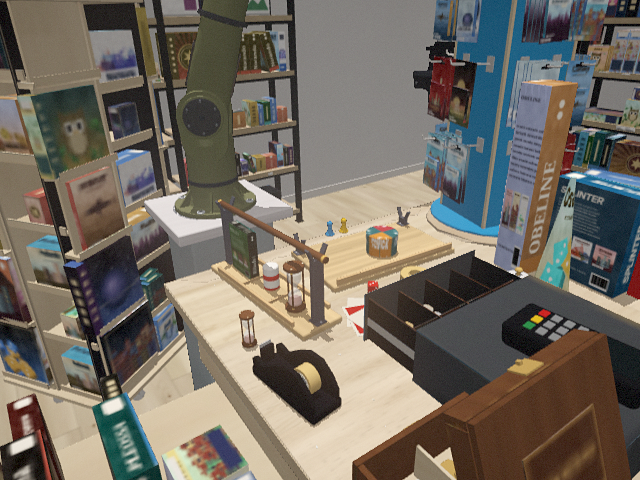

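The side view is unchanged, with the arm still out of the work area and the spinner products at (450,150). The path along x≈0.28 is clear.

Request:
step_arm([
  [0,-3.8,0,0,0,0,1],
  [0,-3.8,0,0,0,0,1],
  [0,-3.8,0,0,0,0,1],
  [0,-3.8,0,0,0,0,1],
  [0,-3.8,0,0,0,0,1],
])

```text
time: 1.03
position: [0.2783, 0.3857, 0.185]
tool_rot: [0.121, -3.139, -0.0]
ft_force: [0.3, -0.9, 0.6]
grip_width: 1.003
grip_force: 0.0
```

Request:
step_arm([
  [0,-3.8,0,0,0,0,1],
  [2.2,-3,0,0,0,0,1],
  [2.2,-3,0,0,0,0,1],
  [2.3,-3,0,0,0,0,1],
  [2.3,-3,0,0,0,0,1],
])

```text
time: 1.45
position: [0.3693, 0.228, 0.1857]
tool_rot: [-0.122, 3.138, 0.002]
ft_force: [0.9, 0.3, -0.2]
grip_width: 1.001
grip_force: 0.0
```

Request:
step_arm([
  [2,-3,0,0,0,0,1],
  [2,-3.5,0,0,0,0,1],
  [1.8,-3.5,0,0,0,0,1],
  [1.5,-3.5,0,0,0,0,1],
  [1.3,-3.5,0,0,0,0,1],
])

```text
time: 1.87
position: [0.4555, 0.0575, 0.1855]
tool_rot: [-0.121, 3.138, 0.0]
ft_force: [0.6, 0.5, 0.8]
grip_width: 1.001
grip_force: 0.0
```

Request:
step_arm([
  [1.2,-3.5,0,0,0,0,1],
  [1.1,-3.5,0,0,0,0,1],
  [1,-3.5,0,0,0,0.6,1],
  [0.8,-3.5,0,0,0,0.6,1],
  [0.3,-2.2,0,0,0,0,1],
])

```text
time: 2.28
position: [0.4992, -0.107, 0.1857]
tool_rot: [-0.149, 3.137, -0.003]
ft_force: [0.7, 0.5, 0.3]
grip_width: 0.999
grip_force: 0.0
```

Request:
step_arm([
  [0,0,0,0,0,0,1],
  [0,0,0,0,0,0,0.8],
  [0,0,0,0,0,0,0.6],
  [0,0,0,0,0,0,0.5],
  [0,0,0,0,0,0,0.5],
])

```text
time: 2.7
position: [0.4986, -0.101, 0.1853]
tool_rot: [0.163, -3.137, -0.001]
ft_force: [-0.5, -0.0, -0.0]
grip_width: 0.782
grip_force: 0.0
```

```bash
python3 - <<'E'
from h import *
s=st()
im,d=snap('top','top2'); cv2.imwrite('pics/c2.png',cv2.resize(im[150:350,290:410,::-1],None,fx=3,fy=3))
a=R.from_rotvec(s['tool_rot']).as_matrix(); print('tool y yaw',np.degrees(np.arctan2(a[1,1],a[0,1])),'z',a[:,2])
im,d=snap('side','side2'); cv2.imwrite('pics/c3.png',cv2.resize(im[150:350,190:390,::-1],None,fx=3,fy=3))
E
```

```text
t 2.7 p [ 0.4986 -0.101   0.1853] rv [ 1.630e-01 -3.137e+00 -1.000e-03] F [-0.5 -0.  -0. ] g 0.782 0.0 q [-0.43  0.01  0.59  1.81 -0.    1.32  1.83]
tool y yaw 95.94106204300046 z [-3.83826584e-05  5.30974576e-04 -9.99999858e-01]
```

View pics/c3.png

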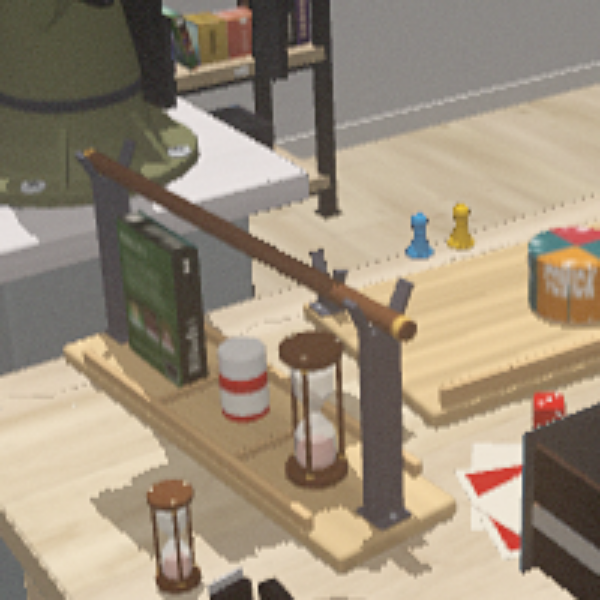

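The crop shows the rack clearly but no gripper near the bar, so I need to check the full pictures.

```bash
python3 - <<'E'
from h import *
p=np.array(st()['position'])
for n in('top','side'):
    K,Rm,t=cam(n); q=K@(Rm@p+t); print(n,q[:2]/q[2])
a,b=cv2.imread('pics/top2.png'),cv2.imread('pics/side2.png')
cv2.imwrite('pics/c4.png',cv2.resize(np.hstack([a,b]),(800,300),interpolation=cv2.INTER_AREA))
print(np.abs(b.astype(int)-cv2.imread('pics/side0.png')).max(2).mean(),(np.abs(a.astype(int)-cv2.imread('pics/top0.png')).max(2)>40).sum())
E
```

```text
t 2.8 p [ 0.4986 -0.1015  0.1854] rv [-1.620e-01  3.137e+00  1.000e-03] F [ 0.2  0.2 -0.1] g 0.694 0.0 q [-0.43  0.01  0.59  1.81 -0.    1.32  1.83]
top [356.60294068 245.224948  ]
side [263.75309192 200.54411729]
7.217200520833333 49516
```

View pics/c4.png

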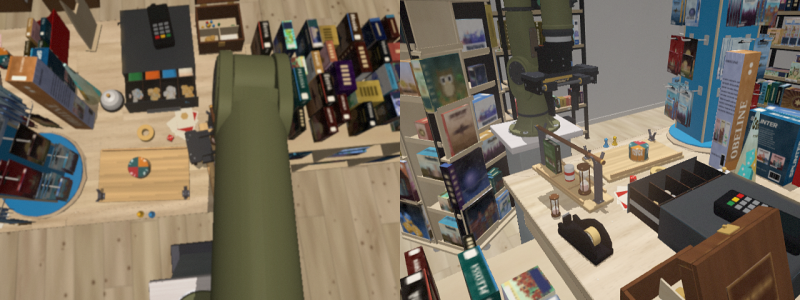

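Both pictures now show the gripper: in the side one it is above the bar near (560,60) of the montage, with the arm covering the rack in the top one. I need a closer crop to judge its alignment.

```bash
python3 - <<'E'
from h import *
im,d=snap('side','side3'); cv2.imwrite('pics/c5.png',cv2.resize(im[40:290,180:400,::-1],None,fx=2.4,fy=2.4)); st()
E
```

```text
t 2.85 p [ 0.4986 -0.1018  0.1854] rv [-1.620e-01  3.137e+00  1.000e-03] F [-0.5  0.3  0.1] g 0.647 0.0 q [-0.43  0.01  0.59  1.81 -0.    1.32  1.83]
```

View pics/c5.png

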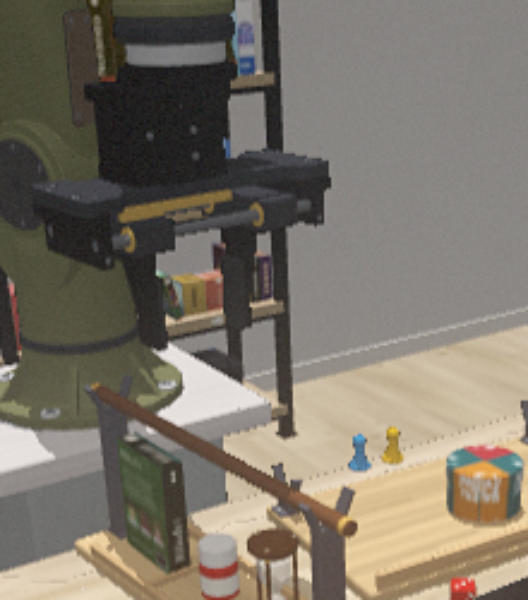

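The fingers' ends appear at crop (150,345) and (237,325), about 20 px above where the reported TCP projects. I'll check this against the depth.

```bash
python3 - <<'E'
from h import *
W=cloud('side',np.load('pics/side3.npy'))
m=(W[...,2]>.152)&(W[...,2]<.4)&(abs(W[...,0]-.5)<.12)&(abs(W[...,1]+.1)<.15)
P=W[m]; print(len(P))
for z in np.arange(.15,.36,.015):
    q=P[(P[:,2]>z)&(P[:,2]<z+.015)]
    if len(q): print(round(z,3),len(q),np.round(q.min(0)[:2],3),np.round(q.max(0)[:2],3))
K,Rm,t=cam('side')
for p in([.5,-.1045,.136],[.4986,-.13,.185],[.4986,-.074,.185]): q=K@(Rm@np.array(p)+t); print(q[:2]/q[2])
E
```

```text
6897
0.21 32 [ 0.487 -0.142] [ 0.514 -0.064]
0.225 191 [ 0.484 -0.142] [ 0.515 -0.062]
0.24 199 [ 0.485 -0.144] [ 0.517 -0.061]
0.255 229 [ 0.484 -0.148] [ 0.515 -0.059]
0.27 237 [ 0.482 -0.15 ] [ 0.516 -0.054]
0.285 416 [ 0.459 -0.192] [ 0.545 -0.012]
0.3 1141 [ 0.459 -0.193] [ 0.546 -0.012]
0.315 1109 [ 0.47 -0.2 ] [ 0.547 -0.005]
0.33 1279 [ 0.453 -0.2  ] [ 0.548 -0.006]
0.345 539 [ 0.48  -0.155] [ 0.528 -0.082]
[264.56523387 227.52721025]
[248.7680966  204.43844729]
[277.75851514 197.34805305]
```

Depth puts the fingertips at z≈0.22 rather than 0.185, and the body shows the same shift. I'll descend partway, which is safe under either reading, and measure again.

Request:
step_arm([
  [0,-0.3,-1.5,0,0,0,0.55],
  [0,0,-1.5,0,0,0,0.55],
  [0,0,-1.5,0,0,0,0.55],
  [0,0,-1,0,0,0,0.55],
  [0,0,0,0,0,0,0.55],
])

```text
time: 3.27
position: [0.4969, -0.1052, 0.1283]
tool_rot: [0.16, -3.134, -0.0]
ft_force: [0.1, 0.5, -0.2]
grip_width: 0.553
grip_force: 0.0
```

```bash
cat >> h.py <<'E'
def grip_look(f,s=.05,n='side'):
    s0=st(); p=np.array(s0['position']); im,d=snap(n,f); W=cloud(n,d)
    P=W[(abs(W[...,0]-p[0])<.025)&(abs(W[...,1]-p[1])<.06)&(W[...,2]>p[2]-.03)&(W[...,2]<.45)]
    return im,W,P
E
python3 - <<'E'
from h import *
im,W,P=grip_look('side4')
for z in np.arange(.11,.3,.01):
    q=P[(P[:,2]>z)&(P[:,2]<z+.01)]
    if len(q): print(round(z,3),len(q),np.round(q.min(0)[:2],3),np.round(q.max(0)[:2],3))
cv2.imwrite('pics/c6.png',cv2.resize(im[90:290,180:400,::-1],None,fx=2.7,fy=2.7))
E
```

```text
t 3.27 p [ 0.4969 -0.1052  0.1283] rv [ 0.16  -3.134 -0.   ] F [ 0.1  0.5 -0.2] g 0.553 0.0 q [-0.42  0.05  0.6   1.89 -0.03  1.21  1.86]
0.13 66 [ 0.473 -0.113] [ 0.521 -0.105]
0.14 59 [ 0.472 -0.111] [ 0.522 -0.099]
0.16 48 [ 0.488 -0.14 ] [ 0.512 -0.072]
0.17 119 [ 0.484 -0.14 ] [ 0.512 -0.073]
0.18 118 [ 0.485 -0.14 ] [ 0.512 -0.071]
0.19 118 [ 0.485 -0.142] [ 0.513 -0.069]
0.2 144 [ 0.483 -0.144] [ 0.514 -0.069]
0.21 152 [ 0.484 -0.146] [ 0.513 -0.065]
0.22 131 [ 0.481 -0.147] [ 0.514 -0.063]
0.23 65 [ 0.472 -0.16 ] [ 0.518 -0.065]
0.24 72 [ 0.473 -0.163] [ 0.521 -0.074]
0.25 142 [ 0.49  -0.163] [ 0.522 -0.047]
0.26 122 [ 0.472 -0.134] [ 0.522 -0.048]
0.27 267 [ 0.472 -0.165] [ 0.522 -0.046]
0.28 216 [ 0.477 -0.158] [ 0.522 -0.086]
0.29 262 [ 0.481 -0.158] [ 0.522 -0.086]
```

View pics/c6.png

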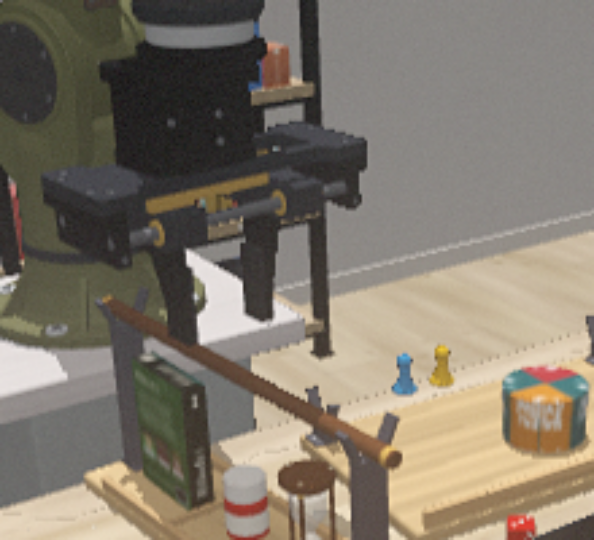

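The fingertips measure z≈0.163 while 0.128 is reported, so the true tips sit about 35 mm above the report. In the view they end at crop (185,340), level with the bar. I'll descend so the bar comes between the pads.

Request:
step_arm([
  [0.1,0,-1.2,0,0,0,0.55],
  [0,0,-1.2,0,0,0,0.55],
  [0,0,-1.2,0,0,0,0.55],
  [0,0,-0.6,0,0,0,0.55],
  [0,0,0,0,0,0,0.55],
])

```text
time: 3.73
position: [0.498, -0.1055, 0.0863]
tool_rot: [0.159, -3.134, -0.0]
ft_force: [-0.3, -0.5, -0.3]
grip_width: 0.554
grip_force: 0.0
```

Request:
step_arm([
  [0,0,0,0,0,0,0.3],
  [0,0,0,0,0,0,0.2],
  [0,0,0,0,0,0,0.1],
  [0,0,0,0,0,0,0],
  [0,0,0,0,0,0,0],
], force=15)

```text
time: 4.15
position: [0.4999, -0.1057, 0.0888]
tool_rot: [-0.16, 3.137, 0.0]
ft_force: [-0.4, -0.1, 0.3]
grip_width: 0.259
grip_force: 0.0
```

Request:
step_arm([
  [0,0,0,0,0,0,0],
  [0,0,0,0,0,0,0],
  [0,0,0,0,0,0,0],
  [0,0,0,0,0,0,0],
  [0,0,0,0,0,0,0],
])

```text
time: 4.57
position: [0.4997, -0.1056, 0.0886]
tool_rot: [-0.16, 3.137, 0.0]
ft_force: [-0.2, 0.1, 2.0]
grip_width: 0.131
grip_force: 15.0
```

```bash
python3 - <<'E'
from h import *
im,W,P=grip_look('side5')
for z in np.arange(.11,.16,.005):
    q=P[(P[:,2]>z)&(P[:,2]<z+.005)]
    if len(q): print(round(z,3),len(q),np.round(q.min(0)[:2],3),np.round(q.max(0)[:2],3))
cv2.imwrite('pics/c7.png',cv2.resize(im[90:290,180:400,::-1],None,fx=2.7,fy=2.7))
E
```

```text
t 4.57 p [ 0.4997 -0.1056  0.0886] rv [-0.16   3.137  0.   ] F [-0.2  0.1  2. ] g 0.131 14.99951183795929 q [-0.41  0.1   0.6   1.93 -0.06  1.12  1.89]
0.125 22 [ 0.491 -0.122] [ 0.513 -0.111]
0.13 35 [ 0.491 -0.122] [ 0.524 -0.09 ]
0.135 61 [ 0.489 -0.121] [ 0.524 -0.092]
0.14 84 [ 0.488 -0.122] [ 0.524 -0.092]
0.145 53 [ 0.487 -0.122] [ 0.512 -0.091]
0.15 54 [ 0.489 -0.123] [ 0.515 -0.092]
0.155 59 [ 0.49  -0.125] [ 0.513 -0.088]
```

View pics/c7.png

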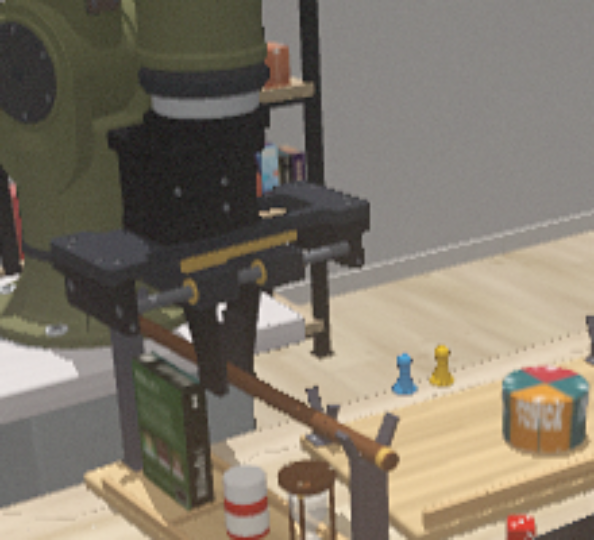

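The pads hold the bar near its middle (11.4 mm opening, 15 N; finger ends at crop (215,385)). Before carrying it I'll check for tall things along the way and by the bar's left end.

```bash
python3 - <<'E'
from h import *
for n in('top','side'):
    W=cloud(n,np.load(f'pics/{n}0.npy')); P=W[~np.isnan(W[...,0])]
    q=P[(P[:,0]>.38)&(P[:,0]<.5)&(P[:,1]>.30)&(P[:,1]<.36)&(P[:,2]>.015)]
    for a in np.arange(.30,.36,.01):
        r=q[(q[:,1]>a)&(q[:,1]<a+.01)]; print(n,round(a,2),len(r),[ (round(k,2),np.round([s[:,2].min(),s[:,2].max()],2)) for k in np.arange(.38,.5,.02) for s in [r[(r[:,0]>k)&(r[:,0]<k+.02)]] if len(s)>2])
    H=P[(P[:,2]>.12)&(P[:,2]<.5)]
    g={}
    for i in range(3,8):
        print('x',i/10,[(j/20,round(float(np.percentile(s[:,2],98)),2)) for j in range(-8,7) for s in [H[(H[:,0]//.1==i)&(H[:,1]//.05==j)]] if len(s)>8])
E
```

```text
top 0.3 33 [(np.float64(0.4), array([0.04, 0.05])), (np.float64(0.42), array([0.02, 0.04])), (np.float64(0.44), array([0.04, 0.05]))]
top 0.31 0 []
top 0.32 2 []
top 0.33 31 [(np.float64(0.44), array([0.21, 0.39]))]
top 0.34 91 [(np.float64(0.44), array([0.21, 0.38])), (np.float64(0.46), array([0.12, 0.33]))]
top 0.35 2578 [(np.float64(0.42), array([0.11, 0.34])), (np.float64(0.44), array([0.1 , 0.39])), (np.float64(0.46), array([0.09, 0.39])), (np.float64(0.48), array([0.02, 0.38]))]
x 0.3 [(-0.15, 0.15), (-0.1, 0.15)]
x 0.4 [(-0.15, 0.14), (-0.1, 0.14), (0.3, 0.39)]
x 0.5 [(-0.15, 0.14), (-0.1, 0.14), (0.3, 0.44)]
x 0.6 [(-0.15, 0.15), (-0.1, 0.15), (0.3, 0.36)]
x 0.7 [(0.3, 0.36)]
side 0.3 12 [(np.float64(0.4), array([0.03, 0.05])), (np.float64(0.44), array([0.02, 0.03]))]
side 0.31 0 []
side 0.32 4 [(np.float64(0.44), array([0.22, 0.39]))]
side 0.33 17 [(np.float64(0.44), array([0.21, 0.38]))]
side 0.34 244 [(np.float64(0.44), array([0.21, 0.49])), (np.float64(0.46), array([0.11, 0.49])), (np.float64(0.48), array([0.26, 0.45]))]
side 0.35 1911 [(np.float64(0.42), array([0.11, 0.49])), (np.float64(0.44), array([0.1 , 0.49])), (np.float64(0.46), array([0.09, 0.49])), (np.float64(0.48), array([0.02, 0.49]))]
x 0.3 [(-0.15, 0.15)]
x 0.4 [(-0.15, 0.14), (0.3, 0.49)]
x 0.5 [(-0.15, 0.14), (-0.1, 0.14), (0.3, 0.49)]
x 0.6 [(-0.15, 0.15), (-0.1, 0.15), (0.3, 0.36)]
x 0.7 [(0.3, 0.36)]
```

Request:
step_arm([
  [0,0,0.5,0,0,0,0],
  [0,0,1.5,0,0,0,0],
  [0,0,2,0,0,0,0],
  [0,0,2,0,0,0,0],
  [0,0,1,0,0,0,0],
], force=30)

```text
time: 5.03
position: [0.5006, -0.1061, 0.1607]
tool_rot: [-0.159, 3.135, -0.0]
ft_force: [1.0, 0.2, -0.3]
grip_width: 0.124
grip_force: 30.0
```

Request:
step_arm([
  [-0.5,1.75,0,0,0,-6.6,0],
  [-0.5,1.75,0,0,0,-6.6,0],
  [-0.5,1.75,0,0,0,-6.6,0],
  [-0.5,1.75,0,0,0,-6.6,0],
  [-0.5,1.75,0,0,0,-6.6,0],
])

```text
time: 5.45
position: [0.4739, -0.0175, 0.1581]
tool_rot: [-0.747, -3.051, 0.0]
ft_force: [0.5, 0.0, -1.3]
grip_width: 0.125
grip_force: 30.0
```

Request:
step_arm([
  [-0.5,1.75,0,0,0,-6.6,0],
  [-0.5,1.75,0,0,0,-6.6,0],
  [-0.5,1.75,0,0,0,-6.6,0],
  [-0.5,1.75,0,0,0,-6.6,0],
  [-0.5,1.75,0,0,0,-6.6,0],
])

```text
time: 5.87
position: [0.4489, 0.07, 0.1581]
tool_rot: [-1.582, -2.714, 0.001]
ft_force: [1.1, 0.4, -1.7]
grip_width: 0.126
grip_force: 30.0
```

Request:
step_arm([
  [-0.5,1,-1.5,0,0,-6.6,0],
  [-0.5,1.5,-1.5,0,0,-6.6,0],
  [-0.5,1.5,-1.5,0,0,-6.6,0],
  [-0.5,1.7,-1.5,0,0,-6.6,0],
  [-0.5,1.7,-1.5,0,0,-6.6,0],
])

```text
time: 6.28
position: [0.424, 0.1438, 0.0825]
tool_rot: [-2.289, -2.152, 0.0]
ft_force: [0.7, -0.4, -1.2]
grip_width: 0.126
grip_force: 30.0
```

Request:
step_arm([
  [0,0,0,0,0,0,0],
  [0,0,0,0,0,0,0],
  [0,0,0,0,0,0,0],
  [0,0,0,0,0,0,0],
  [0,0,0,0,0,0,0],
])

```text
time: 6.7
position: [0.4254, 0.1426, 0.0842]
tool_rot: [2.282, 2.158, 0.002]
ft_force: [0.2, -0.4, -0.4]
grip_width: 0.127
grip_force: 30.0
```

```bash
cat >> h.py <<'E'
def sel(W,x0,x1,y0,y1,z0,z1): 
    P=W[~np.isnan(W[...,0])]
    return P[(P[:,0]>x0)&(P[:,0]<x1)&(P[:,1]>y0)&(P[:,1]<y1)&(P[:,2]>z0)&(P[:,2]<z1)]
def tyaw(s):
    a=R.from_rotvec(s['tool_rot']).as_matrix(); return np.degrees(np.arctan2(a[1,1],a[0,1]))
E
python3 - <<'E'
from h import *
s=st(); print(tyaw(s))
for n in('top','side'):
    im,d=snap(n,n+'6'); W=cloud(n,d); 
    for r in((.36,.5,-.05,.10),(.36,.5,.20,.35)):
        P=sel(W,*r,.095,.16); 
        if len(P): print(n,len(P),np.round(np.median(P,0),4),np.round(P.min(0),3),np.round(P.max(0),3),np.polyfit(P[:,1],P[:,0],1) if len(P)>5 else 0)
cv2.imwrite('pics/c8.png',np.hstack([cv2.imread('pics/side6.png')[80:380,180:580]]))
E
```

```text
t 6.7 p [0.4254 0.1426 0.0842] rv [2.282e+00 2.158e+00 2.000e-03] F [ 0.2 -0.4 -0.4] g 0.127 29.997881948947906 q [-0.63 -0.04  0.24  2.06  0.01  1.11 -0.45]
-3.2175668067117846
top 447 [0.4193 0.0376 0.1361] [ 0.411 -0.023  0.128] [0.429 0.1   0.141] [0.05857632 0.4171423 ]
side 330 [0.4223 0.0326 0.1338] [ 0.41  -0.024  0.125] [0.431 0.1   0.139] [0.0629425  0.41991694]
side 223 [0.4357 0.2548 0.134 ] [0.426 0.2   0.106] [0.476 0.35  0.16 ] [0.21202407 0.38324081]
```

View pics/c8.png

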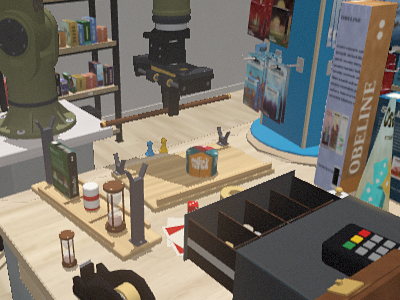

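The bar is level over the board (right end at crop (103,122), left near (228,98)). Measured mid is (0.427,0.141) with the axis at z≈0.134. I'll shift it to the seat and go down to just above the brackets.

Request:
step_arm([
  [-0.25,0.8,0,0,0,-0.3,0],
  [-0.25,0.8,-1,0,0,0,0],
  [0,0,-2,0,0,0,0],
  [0,0,-2,0,0,0,0],
  [0,0,-1.5,0,0,0,0],
])

```text
time: 7.22
position: [0.4183, 0.1601, 0.0165]
tool_rot: [-2.286, -2.155, 0.002]
ft_force: [-0.4, -0.5, -0.1]
grip_width: 0.124
grip_force: 30.0
```

Request:
step_arm([
  [0,0,-0.5,0,0,0,0],
  [0,0,0,0,0,0,0],
  [0,0,0,0,0,0,0],
  [0,0,0,0,0,0,0],
  [0,0,0,0,0,0,0],
])

```text
time: 7.63
position: [0.4204, 0.1599, 0.0144]
tool_rot: [2.287, 2.153, 0.003]
ft_force: [0.4, -0.2, -0.2]
grip_width: 0.126
grip_force: 30.0
```

```bash
python3 - <<'E'
from h import *
s=st(); print(tyaw(s))
for n in('top','side'):
    im,d=snap(n,n+'7'); W=cloud(n,d); 
    for r in((.36,.5,-.05,.005),(.36,.5,.03,.10),(.36,.5,.22,.28),(.36,.5,.308,.35)):
        P=sel(W,*r,.055,.09); 
        if len(P)>5: print(n,len(P),np.round(P.mean(0),4),np.round(P.min(0),3),np.round(P.max(0),3))
a=cv2.imread('pics/side7.png')[150:350,250:480]; cv2.imwrite('pics/c9.png',cv2.resize(a,None,fx=3,fy=3))
E
```

```text
t 7.63 p [0.4204 0.1599 0.0144] rv [2.287 2.153 0.003] F [ 0.4 -0.2 -0.2] g 0.126 29.997864067554474 q [-0.64  0.06  0.23  2.13 -0.02  0.95 -0.47]
-3.4654422834067655
top 35 [ 0.41   -0.0006  0.0653] [ 0.405 -0.006  0.057] [0.417 0.005 0.069]
top 214 [0.4147 0.0649 0.0662] [0.408 0.031 0.06 ] [0.423 0.1   0.07 ]
side 38 [ 0.4129 -0.0018  0.0637] [ 0.408 -0.007  0.057] [0.417 0.005 0.069]
side 162 [0.4174 0.0647 0.0639] [0.411 0.03  0.056] [0.423 0.099 0.069]
side 107 [0.4293 0.2498 0.064 ] [0.422 0.221 0.056] [0.436 0.279 0.07 ]
side 23 [0.4335 0.315  0.0645] [0.426 0.309 0.059] [0.437 0.321 0.069]
```

View pics/c9.png

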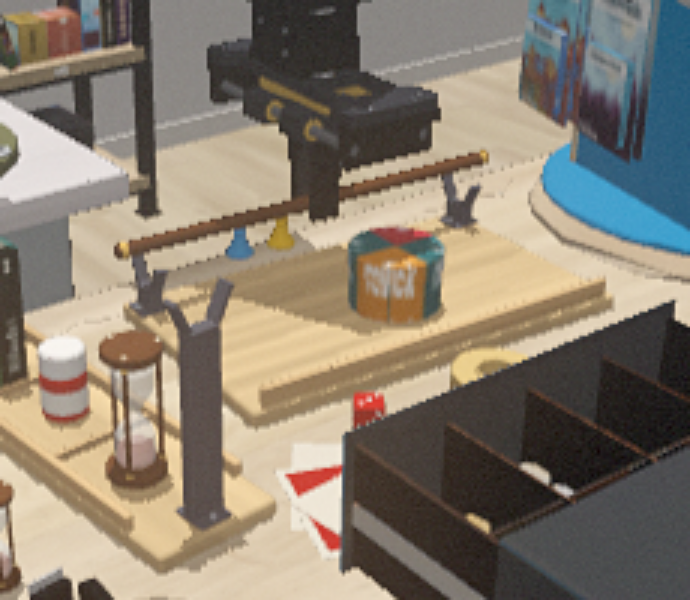

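The bar is straight above the brackets with its ends at y = −0.0065 and 0.321, and its mid at 0.1573. Next I lower and release it.

Request:
step_arm([
  [0,0,-1,0,0,0,0],
  [0,0,-0.8,0,0,0,0],
  [0,0,-0.5,0,0,0,0],
  [0,0,-0.35,0,0,0,0],
  [0,0,0,0,0,0,0],
])

```text
time: 8.15
position: [0.4189, 0.159, -0.012]
tool_rot: [-2.287, -2.152, 0.004]
ft_force: [-7.3, -2.7, 18.5]
grip_width: 0.127
grip_force: 30.0
```

Request:
step_arm([
  [0,0,-0.1,0,0,0,0],
  [0,0,0,0,0,0,0],
  [0,0,0,0,0,0,0],
  [0,0,0,0,0,0,0.3],
  [0,0,0,0,0,0,0.3],
])

```text
time: 8.57
position: [0.4197, 0.1594, -0.014]
tool_rot: [2.288, 2.153, 0.001]
ft_force: [0.3, -0.1, 0.0]
grip_width: 0.208
grip_force: 0.0
```

Request:
step_arm([
  [0,0,0,0,0,0,0.3],
  [0,0,0,0,0,0,0.3],
  [0,0,0,0,0,0,0.3],
  [0,0,0,0,0,0,0.3],
  [0,0,0,0,0,0,0.3],
])

```text
time: 8.98
position: [0.4194, 0.1593, -0.0144]
tool_rot: [2.288, 2.153, -0.001]
ft_force: [-0.0, 0.1, -0.2]
grip_width: 0.298
grip_force: 0.0
```

Request:
step_arm([
  [0,0,1,0,0,0,0.3],
  [0,0,2,0,0,0,0.3],
  [0,0,3.5,0,0,0,0.3],
  [0,0,3.5,0,0,0,0.3],
  [0,0,3.5,0,0,0,0.4],
])

```text
time: 9.4
position: [0.4192, 0.159, 0.123]
tool_rot: [2.288, 2.153, -0.0]
ft_force: [1.0, 0.7, -0.1]
grip_width: 0.329
grip_force: 0.0
```

```bash
python3 - <<'E'
from h import *
s=st(); print(tyaw(s))
for n in('top','side'):
    im,d=snap(n,n+'8'); W=cloud(n,d); 
    for r in((.36,.5,-.05,.005),(.36,.5,.03,.10),(.36,.5,.22,.28),(.36,.5,.308,.35)):
        P=sel(W,*r,.034,.06); 
        if len(P)>5: print(n,len(P),np.round(P.mean(0),4),np.round(P.min(0),3),np.round(P.max(0),3))
    for nm,z0,z1,xr in(('timer',.088,.105,(.52,.63)),('pot',.05,.066,(.45,.55)),('box',.10,.118,(.36,.48))):
        P=sel(W,*xr,-.17,-.05,z0,z1)
        if len(P)>5:
            q=(P[:,:2]*1000).astype(np.float32); print(n,nm,len(P),np.round(np.median(P[:,2]),4),cv2.minEnclosingCircle(q),cv2.minAreaRect(q))
    P=sel(W,.46,.56,.10,.22,.0545,.062); print(n,'tin',cv2.minEnclosingCircle((P[:,:2]*1000).astype(np.float32)))
a=cv2.imread('pics/side8.png')[130:350,200:480]; cv2.imwrite('pics/c10.png',cv2.resize(a,None,fx=2.6,fy=2.6))
E
```

```text
t 9.4 p [0.4192 0.159  0.123 ] rv [ 2.288  2.153 -0.   ] F [ 1.   0.7 -0.1] g 0.329 0.0 q [-0.65 -0.07  0.22  2.02  0.02  1.2  -0.5 ]
-3.484678000607861
top 32 [ 4.099e-01 -3.000e-04  4.020e-02] [ 0.405 -0.006  0.036] [0.415 0.005 0.046]
top 204 [0.4136 0.0646 0.0406] [0.406 0.031 0.036] [0.42  0.1   0.045]
top timer 257 0.0963 ((583.9835205078125, -97.88435363769531), 17.998451232910156) ((583.8729248046875, -97.47337341308594), (34.6137580871582, 34.65013885498047), 40.161773681640625)
top pot 167 0.0577 ((482.6719970703125, -97.20086669921875), 32.06103515625) ((482.9269714355469, -95.55941772460938), (26.56834602355957, 61.507598876953125), 81.17115783691406)
top box 421 0.1097 ((420.73309326171875, -113.03978729248047), 37.177955627441406) ((420.64813232421875, -112.11995697021484), (74.22929382324219, 19.39666748046875), 3.5718393325805664)
top tin ((508.7570495605469, 162.6125030517578), 33.83918380737305)
side 34 [ 0.4119 -0.0022  0.039 ] [ 0.405 -0.008  0.034] [0.417 0.005 0.043]
side 141 [0.4165 0.0644 0.0389] [0.409 0.031 0.034] [0.424 0.1   0.044]
side 98 [0.4282 0.2504 0.0389] [0.421 0.221 0.034] [0.436 0.28  0.043]
side 11 [0.4316 0.3164 0.0397] [0.427 0.309 0.035] [0.436 0.322 0.043]
side timer 235 0.0962 ((584.16259765625, -99.40924835205078), 18.597362518310547) ((584.5156860351562, -98.63020324707031), (34.752933502197266, 35.50398635864258), 58.3104362487793)
side pot 230 0.0574 ((483.257568359375, -108.37622833251953), 35.03522491455078) ((482.30853271484375, -102.60970306396484), (68.75421905517578, 29.57077407836914), 9.345684051513672)
side box 368 0.1094 ((409.2852783203125, -117.04861450195312), 49.416351318359375) ((409.20452880859375, -115.14910125732422), (97.53350067138672, 22.93521499633789), 3.307978391647339)
side tin ((509.2849426269531, 161.7407684326172), 34.83079147338867)
```

View pics/c10.png

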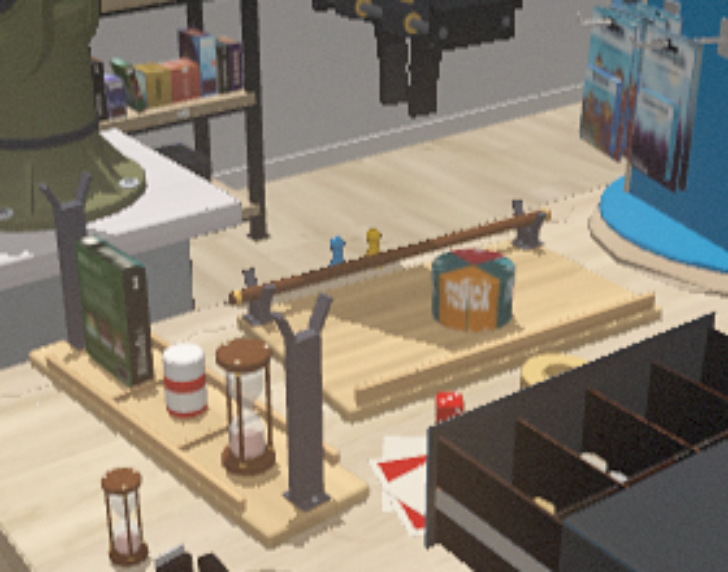

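The bar rests in both board brackets (crop (235,297) to (545,215)), mid y≈0.157 and axis z≈0.037. The timer is at (0.584,−0.098) and the box at (0.4206,−0.1125). I go for the timer next.

Request:
step_arm([
  [1.1,-1.7,1,0,0,6.6,0.6],
  [1.1,-1.7,1,0,0,6.6,0.6],
  [1.1,-1.7,0.5,0,0,6.6,0.6],
  [1.1,-1.7,0,0,0,6.6,0.6],
  [1.1,-1.7,0,0,0,6.6,0.6],
])

```text
time: 9.92
position: [0.4751, 0.0735, 0.1465]
tool_rot: [1.574, 2.718, 0.001]
ft_force: [-0.1, 0.7, -0.3]
grip_width: 0.586
grip_force: 0.0
```

Request:
step_arm([
  [1.1,-1.7,0,0,0,6.6,0.6],
  [1.1,-1.7,0,0,0,6.6,0.6],
  [1.1,-1.7,0,0,0,6.6,0.6],
  [1.1,-1.7,0,0,0,6.6,0.6],
  [1.1,-1.7,0,0,0,6.6,0.6],
])

```text
time: 10.33
position: [0.5297, -0.0115, 0.1459]
tool_rot: [-0.737, -3.054, -0.0]
ft_force: [0.0, -0.5, 0.7]
grip_width: 0.601
grip_force: 0.0
```

Request:
step_arm([
  [1.1,-1.7,0,0,0,6.6,0.6],
  [1.1,-1.7,0,0,0,6.6,0.6],
  [1.1,-1.7,0,0,0,6.6,0.6],
  [1.1,-1.7,0,0,0,6.6,0.6],
  [1,-1.8,0,0,0,6.6,0.6],
])

```text
time: 10.75
position: [0.5839, -0.0971, 0.1458]
tool_rot: [0.161, -3.137, -0.0]
ft_force: [-0.5, -0.2, 0.1]
grip_width: 0.598
grip_force: 0.0
```

Request:
step_arm([
  [0,0,0,0,0,0,0.6],
  [0,0,0,0,0,0,0.6],
  [0,0,0,0,0,0,0.6],
  [0,0,0,0,0,0,0.6],
  [0,0,0,0,0,0,0.6],
])

```text
time: 11.17
position: [0.5833, -0.0953, 0.1459]
tool_rot: [0.153, -3.138, -0.001]
ft_force: [-0.1, -0.7, -0.2]
grip_width: 0.6
grip_force: 0.0
```

```bash
cat >> h.py <<'E'
def tips(W,s,dz=.0365):
    p=np.array(s['position']); P=sel(W,p[0]-.06,p[0]+.06,p[1]-.07,p[1]+.07,p[2]+dz-.02,p[2]+dz+.055)
    lo=np.percentile(P[:,2],.5); q=P[P[:,2]>lo+.004]; r=cv2.minAreaRect((q[:,:2]*1000).astype(np.float32)); print('tip z',round(lo,4),'off',round(lo-p[2],4),'rect',r)
E
python3 - <<'E'
from h import *
s=st(); print(tyaw(s)); im,d=snap('side','side9'); W=cloud('side',d); tips(W,s)
W=cloud('top',np.load('pics/top8.npy'))
for W,n in((W,'top'),(cloud('side',np.load('pics/side8.npy')),'side')):
    P=sel(W,.465,.535,-.15,-.07,.0525,.064); print(n,len(P),cv2.minEnclosingCircle((P[:,:2]*1000).astype(np.float32)))
    P=sel(W,.375,.465,-.15,-.07,.106,.114); print(n,len(P),cv2.minAreaRect((P[:,:2]*1000).astype(np.float32)))
E
```

```text
t 11.17 p [ 0.5833 -0.0953  0.1459] rv [ 1.530e-01 -3.138e+00 -1.000e-03] F [-0.1 -0.7 -0.2] g 0.6 0.0 q [-0.3   0.23  0.49  1.67 -0.11  1.27  1.88]
95.5883569781193
tip z 0.1831 off 0.0372 rect ((583.6156616210938, -96.09971618652344), (25.146821975708008, 84.41307067871094), 6.007538318634033)
top 164 ((500.6667785644531, -98.32098388671875), 14.788680076599121)
top 405 ((420.6519775390625, -112.36901092529297), (74.21202850341797, 19.358455657958984), 3.0192651748657227)
side 135 ((499.55670166015625, -99.11158752441406), 16.791976928710938)
side 202 ((420.3748474121094, -113.27391052246094), (74.51883697509766, 20.098087310791016), 2.777825117111206)
```

Request:
step_arm([
  [0,-0.2,-2.2,0,0,0,0.6],
  [0,0,-2.4,0,0,0,0.6],
  [0,0,-2.4,0,0,0,0.6],
  [0,0,-2,0,0,0,0.6],
  [0,0,-1.4,0,0,0,0.6],
])

```text
time: 11.63
position: [0.5822, -0.0976, 0.0398]
tool_rot: [0.153, -3.136, -0.001]
ft_force: [0.2, 0.7, -0.4]
grip_width: 0.599
grip_force: 0.0
```

Request:
step_arm([
  [0,0,0,0,0,0,0.6],
  [0,0,0,0,0,0,0.5],
  [0,0,0,0,0,0,0.4],
  [0,0,0,0,0,0,0.3],
  [0,0,0,0,0,0,0.2],
], force=15)

```text
time: 12.05
position: [0.5846, -0.0987, 0.0434]
tool_rot: [-0.152, 3.135, 0.0]
ft_force: [0.2, 0.2, 1.9]
grip_width: 0.405
grip_force: 15.0
```

Request:
step_arm([
  [0,0,0,0,0,0,0.2],
  [0,0,0,0,0,0,0.2],
  [0,0,0,0,0,0,0.2],
  [0,0,0,0,0,0,0.2],
  [0,0,0,0,0,0,0.2],
])

```text
time: 12.47
position: [0.5848, -0.0987, 0.0433]
tool_rot: [-0.152, 3.135, 0.0]
ft_force: [-0.4, 0.4, 6.0]
grip_width: 0.406
grip_force: 15.0
```

Request:
step_arm([
  [0,0,0.5,0,0,0,0.2],
  [0,0,1,0,0,0,0.2],
  [0,0,1.5,0,0,0,0.2],
  [0,0,1.5,0,0,0,0.2],
  [0,0,0.5,0,0,0,0.2],
])

```text
time: 12.88
position: [0.5848, -0.0991, 0.0945]
tool_rot: [-0.151, 3.135, -0.001]
ft_force: [0.8, -0.8, -0.8]
grip_width: 0.405
grip_force: 15.0
```

```bash
python3 - <<'E'
from h import *
s=st(); im,d=snap('side','side10'); W=cloud('side',d); tips(W,s)
a=im[100:350,220:420,::-1]; cv2.imwrite('pics/c11.png',cv2.resize(a,None,fx=2.4,fy=2.4))
E
```

```text
t 12.88 p [ 0.5848 -0.0991  0.0945] rv [-1.510e-01  3.135e+00 -1.000e-03] F [ 0.8 -0.8 -0.8] g 0.405 14.99989002943039 q [-0.29  0.27  0.48  1.73 -0.14  1.17  1.9 ]
tip z 0.1118 off 0.0173 rect ((607.7073974609375, -95.37947082519531), (81.27413940429688, 65.80339050292969), 13.002392768859863)
```

View pics/c11.png

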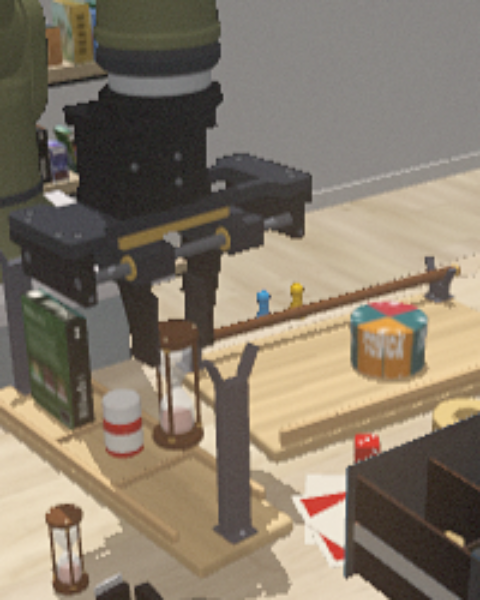

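The timer hangs upright in the pads (crop (178,385)). I'll raise it and carry it to the left of the tin.

Request:
step_arm([
  [0,0,1,0,0,0,0.2],
  [0,0,1,0,0,0,0.2],
  [0,1,1,0,0,0,0.2],
  [0,2,0,0,0,-4,0.2],
  [-0.4,2,0,0,0,-6,0.2],
])

```text
time: 13.35
position: [0.5806, -0.0482, 0.1232]
tool_rot: [0.131, 3.137, 0.0]
ft_force: [0.5, 0.6, -0.2]
grip_width: 0.404
grip_force: 15.0
```

Request:
step_arm([
  [-0.5,2.2,0,0,0,-6.6,0.2],
  [-0.5,2.2,0,0,0,-6.6,0.2],
  [-0.5,2.2,0,0,0,-6.6,0.2],
  [-0.5,2.2,0,0,0,-6.6,0.2],
  [-0.5,2.2,0,0,0,-6.6,0.2],
])

```text
time: 13.77
position: [0.554, 0.0633, 0.1224]
tool_rot: [-1.017, -2.973, -0.001]
ft_force: [0.8, -0.1, 0.2]
grip_width: 0.405
grip_force: 15.0
```

Request:
step_arm([
  [-0.5,2.2,0,0,0,-6.6,0.2],
  [-0.5,2.2,0,0,0,-6.6,0.2],
  [-0.5,2.2,0,0,0,-6.6,0.2],
  [-0.5,2.2,0,0,0,-6.6,0.2],
  [-0.5,2.2,0,0,0,-6.6,0.2],
])

```text
time: 14.18
position: [0.5288, 0.1733, 0.1224]
tool_rot: [-1.819, -2.561, -0.001]
ft_force: [0.2, -0.3, 0.1]
grip_width: 0.405
grip_force: 15.0
```

Request:
step_arm([
  [-0.5,2.2,0,0,0,-6.6,0.2],
  [-0.5,1.6,0,0,0,-6.6,0.2],
  [-0.4,1.6,0,0,0,-6.6,0.2],
  [-0.3,0.5,0,0,0,-3,0.2],
  [0,0,0,0,0,0,0.2],
])

```text
time: 14.6
position: [0.5111, 0.2336, 0.1222]
tool_rot: [-2.28, -2.16, -0.0]
ft_force: [0.1, -0.3, -0.8]
grip_width: 0.406
grip_force: 15.0
```

Request:
step_arm([
  [0,0,0,0,0,0,0.2],
  [0,0,0,0,0,0,0.2],
  [0,0,0,0,0,0,0.2],
  [0,0,0,0,0,0,0.2],
  [0,0,0,0,0,0,0.2],
])

```text
time: 15.02
position: [0.5128, 0.2297, 0.122]
tool_rot: [2.285, 2.156, 0.0]
ft_force: [-0.5, -0.0, -1.0]
grip_width: 0.406
grip_force: 15.0
```

```bash
python3 - <<'E'
from h import *
s=st(); print(tyaw(s)); p=s['position']
for n in('side','top'):
    im,d=snap(n,n+'11'); W=cloud(n,d)
    P=sel(W,p[0]-.05,p[0]+.05,p[1]-.05,p[1]+.05,.05,.25)
    for z in np.arange(.07,.21,.006):
        q=P[(P[:,2]>z)&(P[:,2]<z+.006)]
        if len(q)>3: print(n,round(z,3),len(q),np.round(q.min(0)[:2],3),np.round(q.max(0)[:2],3))
E
```

```text
t 15.02 p [0.5128 0.2297 0.122 ] rv [2.285 2.156 0.   ] F [-0.5 -0.  -1. ] g 0.406 14.999935179948807 q [-0.86  0.18  0.43  1.77 -0.08  1.21 -0.46]
-3.317104934360585
side 0.088 20 [0.506 0.212] [0.532 0.235]
side 0.094 63 [0.5   0.211] [0.532 0.245]
side 0.1 40 [0.499 0.215] [0.529 0.236]
side 0.106 35 [0.499 0.216] [0.529 0.236]
side 0.112 38 [0.5   0.217] [0.527 0.245]
side 0.118 45 [0.498 0.218] [0.53  0.246]
side 0.124 31 [0.498 0.219] [0.531 0.246]
side 0.13 24 [0.498 0.218] [0.528 0.246]
side 0.136 17 [0.499 0.218] [0.528 0.244]
side 0.142 28 [0.498 0.218] [0.529 0.233]
side 0.148 33 [0.5   0.217] [0.528 0.236]
side 0.154 31 [0.494 0.216] [0.539 0.236]
side 0.16 68 [0.487 0.215] [0.54 0.24]
side 0.166 60 [0.486 0.212] [0.541 0.24 ]
side 0.172 110 [0.486 0.211] [0.541 0.246]
side 0.178 61 [0.486 0.216] [0.542 0.242]
side 0.184 61 [0.485 0.217] [0.542 0.242]
side 0.19 63 [0.482 0.215] [0.545 0.242]
side 0.196 68 [0.48  0.215] [0.546 0.239]
side 0.202 69 [0.482 0.215] [0.546 0.24 ]
side 0.208 72 [0.48  0.214] [0.548 0.242]
top 0.088 7 [0.497 0.214] [0.509 0.235]
top 0.094 81 [0.496 0.213] [0.531 0.236]
top 0.1 24 [0.5   0.217] [0.527 0.235]
top 0.106 19 [0.5   0.218] [0.528 0.23 ]
top 0.112 19 [0.5   0.219] [0.527 0.23 ]
top 0.118 33 [0.5   0.219] [0.528 0.227]
top 0.124 17 [0.5  0.22] [0.529 0.227]
top 0.13 4 [0.5   0.221] [0.528 0.223]
top 0.148 5 [0.508 0.218] [0.513 0.22 ]
top 0.16 9 [0.53  0.217] [0.539 0.22 ]
top 0.166 14 [0.506 0.213] [0.539 0.233]
top 0.172 86 [0.505 0.212] [0.538 0.234]
top 0.184 4 [0.531 0.223] [0.532 0.228]
top 0.196 4 [0.531 0.22 ] [0.532 0.224]
top 0.202 9 [0.531 0.217] [0.541 0.221]
top 0.208 8 [0.53  0.217] [0.539 0.221]
```

Request:
step_arm([
  [0,-0.1,-2,0,0,0,0.2],
  [0,0,-2,0,0,0,0.2],
  [0,0,-2,0,0,0,0.2],
  [0,0,-1.1,0,0,0,0.2],
  [0,0,-0.5,0,0,0,0.2],
])

```text
time: 15.53
position: [0.5113, 0.2286, 0.044]
tool_rot: [-2.284, -2.157, 0.005]
ft_force: [-0.7, -1.2, -0.4]
grip_width: 0.404
grip_force: 15.0
```

Request:
step_arm([
  [0,0,0,0,0,0,0.2],
  [0,0,0,0,0,0,0.2],
  [0,0,-0.1,0,0,0,0.2],
  [0,0,-0.1,0,0,0,0.2],
  [0,0,0,0,0,0,0.2],
])

```text
time: 15.95
position: [0.513, 0.2296, 0.0446]
tool_rot: [2.284, 2.157, 0.002]
ft_force: [0.5, -0.8, -0.8]
grip_width: 0.403
grip_force: 15.0
```

Request:
step_arm([
  [0,0,-0.1,0,0,0,0.2],
  [0,0,0,0,0,0,0.2],
  [0,0,0,0,0,0,0.2],
  [0,0,0,0,0,0,0.2],
  [0,0,0,0,0,0,0.2],
])

```text
time: 16.37
position: [0.513, 0.2296, 0.0434]
tool_rot: [2.284, 2.157, 0.002]
ft_force: [0.6, -0.6, 2.3]
grip_width: 0.404
grip_force: 15.0
```

Request:
step_arm([
  [0,0,0,0,0,0,0.6],
  [0,0,0,0,0,0,0.6],
  [0,0,0,0,0,0,0.6],
  [0,0,0,0,0,0,0.6],
  [0,0,0,0,0,0,0.6],
])

```text
time: 16.78
position: [0.5123, 0.2292, 0.0426]
tool_rot: [-2.284, -2.157, 0.001]
ft_force: [0.3, 0.9, 1.1]
grip_width: 0.59
grip_force: 0.0
```

Request:
step_arm([
  [0,0,1.5,0,0,0,0.6],
  [0,0,2.5,0,0,0,0.6],
  [0,0,3,0,0,0,0.6],
  [0,-0.5,3,0,0,0,0.6],
  [-0.4,-2,0.5,0,0,4,0.6],
])

```text
time: 17.2
position: [0.5114, 0.2088, 0.1531]
tool_rot: [2.201, 2.24, 0.015]
ft_force: [-0.1, -0.5, 0.4]
grip_width: 0.6
grip_force: 0.0
```

Request:
step_arm([
  [-0.6,-2.3,0,0,0,6.4,0.5],
  [-0.6,-2.3,0,0,0,6.4,0.5],
  [-0.6,-2.3,0,0,0,6.4,0.5],
  [-0.6,-2.3,0,0,0,6.4,0.5],
  [-0.6,-2.3,0,0,0,6.4,0.5],
])

```text
time: 17.62
position: [0.478, 0.0882, 0.1478]
tool_rot: [-1.498, -2.761, -0.0]
ft_force: [-0.3, 0.6, 0.1]
grip_width: 0.504
grip_force: 0.0
```

Request:
step_arm([
  [-0.6,-2.3,0,0,0,6.4,0.5],
  [-0.6,-2.3,0,0,0,6.4,0.5],
  [-0.6,-2.3,0,0,0,6.4,0.5],
  [-0.6,-2.3,0,0,0,6.4,0.5],
  [-0.6,-2.3,0,0,0,6.4,0.5],
])

```text
time: 18.03
position: [0.448, -0.0268, 0.1478]
tool_rot: [-0.679, -3.067, -0.001]
ft_force: [-0.2, -0.4, 0.6]
grip_width: 0.499
grip_force: 0.0
```

Request:
step_arm([
  [-0.6,-2.3,0,0,0,6.4,0.5],
  [-0.6,-2.3,0,0,0,6.4,0.5],
  [-0.6,-2.3,0,0,0,6.4,0.5],
  [-0.6,-2.3,0,0,0,6.4,0.5],
  [0,0,0,0,0,2.6,0.5],
])

```text
time: 18.45
position: [0.4231, -0.1226, 0.148]
tool_rot: [-0.078, 3.14, -0.001]
ft_force: [-0.6, 0.0, -0.2]
grip_width: 0.499
grip_force: 0.0
```

Request:
step_arm([
  [0,0,0,0,0,0,0.5],
  [0,0,0,0,0,0,0.5],
  [0,0,0,0,0,0,0.5],
  [0,0,0,0,0,0,0.5],
  [0,0,0,0,0,0,0.5],
])

```text
time: 18.87
position: [0.4246, -0.1171, 0.1478]
tool_rot: [0.082, -3.14, 0.0]
ft_force: [-0.4, 0.7, -0.7]
grip_width: 0.501
grip_force: 0.0
```

```bash
python3 - <<'E'
from h import *
s=st(); print(tyaw(s)); p=s['position']
for n in('side','top'):
    im,d=snap(n,n+'12'); W=cloud(n,d)
    if n=='side': tips(W,s)
    P=sel(W,.48,.55,.2,.26,.09,.104); 
    if len(P)>5: print(n,'timer',len(P),np.median(P[:,2]),cv2.minEnclosingCircle((P[:,:2]*1000).astype(np.float32)))
    P=sel(W,.46,.56,.10,.21,.0545,.062)
    if len(P)>5: print(n,'tin',len(P),cv2.minEnclosingCircle((P[:,:2]*1000).astype(np.float32)))
    P=sel(W,.375,.465,-.15,-.07,.104,.114)
    if len(P)>5: print(n,'box',len(P),cv2.minAreaRect((P[:,:2]*1000).astype(np.float32)))
E
```

```text
t 18.87 p [ 0.4246 -0.1171  0.1478] rv [ 0.082 -3.14   0.   ] F [-0.4  0.7 -0.7] g 0.501 0.0 q [-0.63 -0.19  0.77  2.01  0.14  1.27  1.71]
92.97362585004826
tip z 0.185 off 0.0373 rect ((424.88714599609375, -117.98480987548828), (26.908124923706055, 75.40937805175781), 3.608771800994873)
side timer 118 0.09600014535408727 ((514.4829711914062, 228.05577087402344), 18.350128173828125)
side tin 372 ((508.9455261230469, 161.774658203125), 35.44156265258789)
side box 227 ((420.8572998046875, -113.3004379272461), (75.74494934082031, 20.920995712280273), 2.2996370792388916)
top timer 279 0.09586449338887207 ((514.0838623046875, 230.316162109375), 18.367565155029297)
top tin 817 ((508.67919921875, 162.47279357910156), 34.06044387817383)
top box 120 ((410.57666015625, -113.17964935302734), (54.19929885864258, 19.246767044067383), 2.0382864475250244)
```

Request:
step_arm([
  [-0.4,0.5,-2.2,0,0,-0.3,0.5],
  [0,0,-2.4,0,0,0,0.5],
  [0,0,-2.4,0,0,0,0.5],
  [0,0,-2.2,0,0,0,0.5],
  [0,0,-1.5,0,0,0,0.5],
])

```text
time: 19.38
position: [0.4194, -0.1124, 0.0391]
tool_rot: [0.072, -3.139, 0.0]
ft_force: [-0.3, 0.6, -0.2]
grip_width: 0.501
grip_force: 0.0
```

Request:
step_arm([
  [0,0,0,0,0,0,0.4],
  [0,0,0,0,0,0,0.3],
  [0,0,0,0,0,0,0.2],
  [0,0,0,0,0,0,0.1],
  [0,0,0,0,0,0,0],
], force=25)

```text
time: 19.8
position: [0.4216, -0.1126, 0.042]
tool_rot: [-0.072, 3.139, 0.001]
ft_force: [-0.6, 0.1, 2.8]
grip_width: 0.215
grip_force: 25.0
```

Request:
step_arm([
  [0,0,0,0,0,0,0],
  [0,0,0,0,0,0,0],
  [0,0,0,0,0,0,0],
  [0,0,0.5,0,0,0,0],
  [0,0,1,0,0,0,0],
])

```text
time: 20.22
position: [0.4192, -0.1126, 0.0555]
tool_rot: [0.072, -3.138, 0.0]
ft_force: [0.3, -0.0, -0.4]
grip_width: 0.217
grip_force: 25.0
```

```bash
python3 - <<'E'
from h import *
s=st(); print(tyaw(s))
im,d=snap('side','side13'); W=cloud('side',d)
P=sel(W,.37,.48,-.16,-.06,.06,.155)
for z in np.arange(.06,.15,.006):
    q=P[(P[:,2]>z)&(P[:,2]<z+.006)]
    if len(q)>3: print(round(z,3),len(q),np.round(q.min(0)[:2],3),np.round(q.max(0)[:2],3))
E
```

```text
t 20.22 p [ 0.4192 -0.1126  0.0555] rv [ 0.072 -3.138  0.   ] F [ 0.3 -0.  -0.4] g 0.217 24.968269660603255 q [-0.64 -0.07  0.83  2.14  0.06  1.06  1.77]
92.62062885943966
0.06 69 [ 0.382 -0.124] [ 0.456 -0.102]
0.066 78 [ 0.382 -0.125] [ 0.456 -0.102]
0.072 72 [ 0.383 -0.125] [ 0.456 -0.103]
0.078 69 [ 0.379 -0.125] [ 0.456 -0.104]
0.084 56 [ 0.381 -0.124] [ 0.457 -0.103]
0.09 61 [ 0.382 -0.132] [ 0.455 -0.103]
0.096 77 [ 0.38  -0.132] [ 0.456 -0.102]
0.102 67 [ 0.382 -0.132] [ 0.456 -0.104]
0.108 77 [ 0.38  -0.133] [ 0.456 -0.104]
0.114 72 [ 0.407 -0.133] [ 0.457 -0.094]
0.12 165 [ 0.396 -0.134] [ 0.455 -0.091]
0.126 60 [ 0.37  -0.136] [ 0.433 -0.091]
0.132 69 [ 0.409 -0.137] [ 0.433 -0.091]
0.138 77 [ 0.407 -0.139] [ 0.434 -0.088]
0.144 63 [ 0.41 -0.14] [ 0.433 -0.087]
```

Request:
step_arm([
  [0,0,1.5,0,0,0,0],
  [0,0,2,0,0,0,0],
  [0,0,2,0,0,0,0],
  [0,0,0.8,0,0,-2,0],
  [0.4,1,0,0,0,-4,0],
])

```text
time: 20.68
position: [0.4259, -0.1045, 0.1216]
tool_rot: [0.1, 3.135, 0.001]
ft_force: [1.4, -0.1, -1.1]
grip_width: 0.212
grip_force: 25.0
```

Request:
step_arm([
  [0.6,1.3,0,0,0,-6.4,0],
  [0.6,1.3,0,0,0,-6.4,0],
  [0.6,1.3,0,0,0,-6.4,0],
  [0.6,1.3,0,0,0,-6.4,0],
  [0.6,1.3,0,0,0,-6.4,0],
])

```text
time: 21.1
position: [0.4548, -0.0371, 0.1193]
tool_rot: [0.963, 2.99, 0.001]
ft_force: [0.9, -0.1, -1.1]
grip_width: 0.214
grip_force: 25.0
```

Request:
step_arm([
  [0.6,1.3,0,0,0,-6.4,0],
  [0.6,1.3,0,0,0,-6.4,0],
  [0.6,1.3,0,0,0,-6.4,0],
  [0.6,1.3,0,0,0,-6.4,0],
  [0.6,1.3,0,0,0,-6.4,0],
])

```text
time: 21.52
position: [0.4848, 0.028, 0.1193]
tool_rot: [1.749, 2.609, 0.0]
ft_force: [0.7, 0.1, -0.6]
grip_width: 0.214
grip_force: 25.0
```

Request:
step_arm([
  [0.6,1.3,0,0,0,-6.4,0],
  [0.6,1.3,0,0,0,-6.4,0],
  [0.6,1.2,0,0,0,-6.4,0],
  [0.4,1.1,0,0,0,-6.4,0],
  [0,0,0,0,0,0,0],
])

```text
time: 21.93
position: [0.5071, 0.0791, 0.1191]
tool_rot: [2.277, 2.164, 0.001]
ft_force: [-0.0, -0.1, -0.2]
grip_width: 0.215
grip_force: 25.0
```

Request:
step_arm([
  [0,0,0,0,0,0,0],
  [0,0,0,0,0,0,0],
  [0,0,0,0,0,0,0],
  [0,0,0,0,0,0,0],
  [0,0,0,0,0,0,0],
])

```text
time: 22.35
position: [0.5064, 0.0757, 0.119]
tool_rot: [-2.278, -2.163, -0.0]
ft_force: [0.5, 0.5, -0.8]
grip_width: 0.221
grip_force: 25.0
```

```bash
python3 - <<'E'
from h import *
s=st(); print(tyaw(s)); p=s['position']
for n in('side','top'):
    im,d=snap(n,n+'14'); W=cloud(n,d)
    P=sel(W,p[0]-.06,p[0]+.06,p[1]-.06,p[1]+.06,.068,.2)
    for z in np.arange(.07,.19,.01):
        q=P[(P[:,2]>z)&(P[:,2]<z+.01)]
        if len(q)>5:
            print(n,round(z,3),len(q),np.round(q.min(0)[:2],3),np.round(q.max(0)[:2],3),np.round(cv2.fitLine(q[:,:2].astype(np.float32),cv2.DIST_HUBER,0,.01,.01).ravel(),3))
E
```

```text
t 22.35 p [0.5064 0.0757 0.119 ] rv [-2.278 -2.163 -0.   ] F [ 0.5  0.5 -0.8] g 0.221 24.968520859256387 q [-0.73  0.07  0.56  1.89 -0.04  1.19 -0.21]
-2.9823276687540603
side 0.08 7 [0.507 0.04 ] [0.516 0.11 ] [0.094 0.996 0.513 0.074]
side 0.09 164 [0.495 0.039] [0.519 0.113] [0.074 0.997 0.515 0.076]
side 0.1 171 [0.495 0.038] [0.519 0.112] [0.057 0.998 0.515 0.082]
side 0.11 169 [0.496 0.038] [0.519 0.112] [0.05  0.999 0.515 0.077]
side 0.12 174 [0.496 0.038] [0.518 0.111] [0.072 0.997 0.514 0.069]
side 0.13 175 [0.496 0.039] [0.519 0.114] [0.062 0.998 0.515 0.076]
side 0.14 186 [0.497 0.038] [0.521 0.115] [0.047 0.999 0.515 0.084]
side 0.15 153 [0.495 0.038] [0.526 0.113] [0.061 0.998 0.515 0.066]
side 0.16 186 [0.497 0.038] [0.527 0.113] [0.048 0.999 0.515 0.068]
side 0.17 179 [0.496 0.038] [0.527 0.113] [0.086 0.996 0.516 0.074]
side 0.18 241 [0.485 0.038] [0.528 0.112] [0.116 0.993 0.512 0.064]
top 0.09 12 [0.496 0.04 ] [0.513 0.052] [ 0.95  -0.312  0.502  0.043]
top 0.1 7 [0.496 0.041] [0.5   0.051] [ 0.245 -0.969  0.497  0.045]
top 0.11 7 [0.496 0.041] [0.51 0.05] [ 0.901 -0.435  0.5    0.044]
top 0.12 11 [0.496 0.04 ] [0.512 0.049] [ 0.953 -0.302  0.501  0.042]
top 0.13 7 [0.496 0.041] [0.514 0.048] [ 0.965 -0.263  0.502  0.043]
top 0.14 10 [0.496 0.04 ] [0.51  0.047] [ 0.96  -0.281  0.501  0.042]
top 0.15 8 [0.496 0.04 ] [0.513 0.045] [ 0.979 -0.202  0.503  0.042]
top 0.16 7 [0.496 0.04 ] [0.509 0.045] [ 0.971 -0.239  0.5    0.042]
top 0.17 10 [0.495 0.04 ] [0.513 0.044] [ 0.99  -0.139  0.503  0.041]
top 0.18 34 [0.497 0.041] [0.515 0.059] [0.972 0.236 0.504 0.043]
```

Request:
step_arm([
  [-0.3,0.1,-1.5,0,0,-0.5,0],
  [0,0,-2,0,0,0,0],
  [0,0,-2,0,0,0,0],
  [0,0,-1.4,0,0,0,0],
  [0,0,-0.5,0,0,0,0],
])

```text
time: 22.87
position: [0.5017, 0.0768, 0.0427]
tool_rot: [-2.286, -2.153, 0.005]
ft_force: [-0.6, -0.4, -1.3]
grip_width: 0.223
grip_force: 25.0
```

Request:
step_arm([
  [0,0,0,0,0,0,0],
  [0,0,0,0,0,0,0],
  [0,0,-0.15,0,0,0,0],
  [0,0,0,0,0,0,0],
  [0,0,0,0,0,0,0],
])

```text
time: 23.28
position: [0.5041, 0.0775, 0.0441]
tool_rot: [2.287, 2.153, 0.002]
ft_force: [0.8, -0.4, -0.8]
grip_width: 0.214
grip_force: 25.0
```

Request:
step_arm([
  [0,0,-0.15,0,0,0,0],
  [0,0,0,0,0,0,0],
  [0,0,0,0,0,0,0],
  [0,0,0,0,0,0,0],
  [0,0,0,0,0,0,0],
])

```text
time: 23.7
position: [0.5038, 0.0774, 0.0421]
tool_rot: [2.287, 2.153, 0.001]
ft_force: [0.7, 1.1, 0.0]
grip_width: 0.215
grip_force: 25.0
```

```bash
python3 - <<'E'
from h import *
s=st(); print(tyaw(s))
im,d=snap('side','side15'); W=cloud('side',d)
P=sel(W,.45,.56,.02,.115,.03,.11); print(np.round(P.min(0),3),np.round(P.max(0),3),np.round(cv2.fitLine(P[P[:,2]<.075][:,:2].astype(np.float32),cv2.DIST_HUBER,0,.01,.01).ravel(),3))
E
```

```text
t 23.7 p [0.5038 0.0774 0.0421] rv [2.287e+00 2.153e+00 1.000e-03] F [0.7 1.1 0. ] g 0.215 24.968611621297896 q [-0.72  0.16  0.55  1.98 -0.1   1.03 -0.18]
-3.467080164783053
[0.483 0.04  0.03 ] [0.525 0.115 0.11 ] [0.065 0.998 0.512 0.08 ]
```

Request:
step_arm([
  [0,0,-0.1,0,0,0,0],
  [0,0,0,0,0,0,0],
  [0,0,0,0,0,0,0],
  [0,0,0,0,0,0,0],
  [0,0,0,0,0,0,0],
])

```text
time: 24.17
position: [0.504, 0.0776, 0.0419]
tool_rot: [-2.287, -2.153, -0.001]
ft_force: [-1.5, 1.0, 7.0]
grip_width: 0.216
grip_force: 25.0
```

Request:
step_arm([
  [0,0,0.05,0,0,0,0.4],
  [0,0,0,0,0,0,0.4],
  [0,0,0,0,0,0,0.4],
  [0,0,0,0,0,0,0.4],
  [0,0,0,0,0,0,0.4],
])

```text
time: 24.58
position: [0.5034, 0.0772, 0.0412]
tool_rot: [-2.288, -2.153, 0.001]
ft_force: [-1.4, 1.1, -0.0]
grip_width: 0.392
grip_force: 0.0
```

Request:
step_arm([
  [0,0,1,0,0,0,0.4],
  [0,0,2.5,0,0,0,0.4],
  [0,0,3,0,0,0,0.4],
  [0,-1.5,2.5,0,0,0,0.5],
  [0,-2.5,0,0,0,0,0.6],
])

```text
time: 25.0
position: [0.5073, 0.0403, 0.1372]
tool_rot: [2.28, 2.156, 0.014]
ft_force: [0.9, -0.1, -0.2]
grip_width: 0.487
grip_force: 0.0
```

Request:
step_arm([
  [0,-2.5,0,0,0,0,0.6],
  [-0.1,-2.5,0,0,0,0,0.6],
  [-0.1,-2.5,0,0,0,0,0.6],
  [-0.1,-2.5,-1,0,0,0,0.6],
  [0,-2.5,-1,0,0,0,0.6],
])

```text
time: 25.42
position: [0.5011, -0.0889, 0.1125]
tool_rot: [2.287, 2.152, 0.004]
ft_force: [1.2, 0.2, 0.1]
grip_width: 0.596
grip_force: 0.0
```

Request:
step_arm([
  [0,-1,-1,0,0,0,0.6],
  [0,0,0,0,0,0,0.6],
  [0,0,0,0,0,0,0.6],
  [0,0,0,0,0,0,0.6],
  [0,0,0,0,0,0,0.6],
])

```text
time: 25.83
position: [0.5013, -0.0961, 0.1022]
tool_rot: [2.285, 2.156, 0.002]
ft_force: [0.7, -0.1, -0.6]
grip_width: 0.599
grip_force: 0.0
```

```bash
python3 - <<'E'
from h import *
s=st(); print(tyaw(s)); p=s['position']
for n in('side','top'):
    im,d=snap(n,n+'16'); W=cloud(n,d)
    if n=='side': tips(W,s)
    P=sel(W,.45,.56,.02,.125,.10,.118)
    if len(P)>5: print(n,'box',len(P),np.median(P[:,2]),cv2.minAreaRect((P[:,:2]*1000).astype(np.float32)))
    P=sel(W,.47,.53,-.15,-.07,.05,.064)
    if len(P)>5: print(n,'pot',len(P),cv2.minEnclosingCircle((P[:,:2]*1000).astype(np.float32)))
    P=sel(W,.46,.56,.12,.21,.0545,.062)
    if len(P)>5: print(n,'tin',len(P),cv2.minEnclosingCircle((P[:,:2]*1000).astype(np.float32)))
    P=sel(W,.48,.55,.2,.26,.09,.104)
    if len(P)>5: print(n,'timer',len(P),cv2.minEnclosingCircle((P[:,:2]*1000).astype(np.float32)))
E
```

```text
t 25.83 p [ 0.5013 -0.0961  0.1022] rv [2.285e+00 2.156e+00 2.000e-03] F [ 0.7 -0.1 -0.6] g 0.599 0.0 q [-0.54  0.09  0.72  1.92 -0.06  1.15  0.14]
-3.335285382654914
tip z 0.1395 off 0.0373 rect ((501.9486999511719, -97.94229125976562), (23.399337768554688, 83.93157958984375), 87.84638214111328)
side box 303 0.1088183000483561 ((504.9560546875, 77.46305084228516), (73.52912902832031, 22.470556259155273), 86.63225555419922)
side pot 151 ((500.20947265625, -98.83534240722656), 15.932214736938477)
side tin 372 ((508.9692687988281, 160.14382934570312), 34.9931640625)
side timer 120 ((512.905517578125, 229.62930297851562), 21.187969207763672)
top box 416 0.10961583868302513 ((504.2803039550781, 79.47996520996094), (74.37002563476562, 19.45050048828125), 87.38883972167969)
top tin 809 ((508.9900207519531, 162.45126342773438), 33.90171813964844)
top timer 280 ((513.4989013671875, 229.843505859375), 18.49814224243164)
```

Request:
step_arm([
  [-0.1,-0.2,-2.5,0,0,0,0.6],
  [0,0,-2.5,0,0,0,0.6],
  [0,0,-2.5,0,0,0,0.6],
  [0,0,-2,0,0,0,0.6],
  [0,0,-1,0,0,0,0.6],
])

```text
time: 26.35
position: [0.498, -0.0986, -0.0057]
tool_rot: [-2.285, -2.153, 0.004]
ft_force: [-0.4, 0.2, 0.4]
grip_width: 0.598
grip_force: 0.0
```

Request:
step_arm([
  [0,0,0,0,0,0,0.5],
  [0,0,0,0,0,0,0.4],
  [0,0,0,0,0,0,0.3],
  [0,0,0,0,0,0,0.2],
  [0,0,0,0,0,0,0.1],
], force=15)

```text
time: 26.77
position: [0.5008, -0.0997, -0.0023]
tool_rot: [2.286, 2.152, 0.003]
ft_force: [-1.0, -0.2, 2.3]
grip_width: 0.342
grip_force: 15.0
```

Request:
step_arm([
  [0,0,0,0,0,0,0.1],
  [0,0,0,0,0,0,0.1],
  [0,0,0,0,0,0,0.1],
  [0,0,0,0,0,0,0.1],
  [0,0,0,0,0,0,0.1],
])

```text
time: 27.18
position: [0.5008, -0.0997, -0.0023]
tool_rot: [2.287, 2.152, 0.003]
ft_force: [-0.5, 0.8, 6.4]
grip_width: 0.339
grip_force: 15.0
```

Request:
step_arm([
  [0,0,1,0,0,0,0.1],
  [0,0,2.5,0,0,0,0.1],
  [0,0,3,0,0,0,0.1],
  [0,0,3,0,0,0,0.1],
  [0,0,2.5,0,0,0,0.1],
])

```text
time: 27.6
position: [0.4997, -0.1001, 0.1188]
tool_rot: [2.288, 2.152, 0.002]
ft_force: [0.7, -0.0, -0.8]
grip_width: 0.342
grip_force: 15.0
```

Request:
step_arm([
  [0,1,0.5,0,0,0,0.1],
  [0.1,2.5,0,0,0,0,0.1],
  [0.1,2.5,0,0,0,0,0.1],
  [0.1,2.5,0,0,0,0,0.1],
  [0.1,2.5,0,0,0,0,0.1],
])

```text
time: 28.02
position: [0.5033, 0.0112, 0.1221]
tool_rot: [2.288, 2.152, 0.001]
ft_force: [0.9, -0.0, -0.2]
grip_width: 0.34
grip_force: 15.0
```

Request:
step_arm([
  [0.1,2.5,0,0,0,0,0.1],
  [0.1,2.5,0,0,0,0,0.1],
  [0.1,2.5,0,0,0,0,0.1],
  [0.1,2.5,0,0,0,0,0.1],
  [0.1,2.5,0,0,0,0,0.1],
])

```text
time: 28.43
position: [0.5083, 0.1363, 0.122]
tool_rot: [2.288, 2.153, 0.001]
ft_force: [0.2, -0.4, -1.2]
grip_width: 0.342
grip_force: 15.0
```

Request:
step_arm([
  [0,1.6,0,0,0,0,0.1],
  [0,1,0,0,0,0,0.1],
  [0,0,-1,0,0,0,0.1],
  [0,0,-1,0,0,0,0.1],
  [0,0,0,0,0,0,0.1],
])

```text
time: 28.85
position: [0.5068, 0.1588, 0.0988]
tool_rot: [-2.289, -2.151, 0.007]
ft_force: [0.1, -1.2, -1.1]
grip_width: 0.341
grip_force: 15.0
```

Request:
step_arm([
  [0,0,0,0,0,0,0.1],
  [0,0,0,0,0,0,0.1],
  [0,0,0,0,0,0,0.1],
  [0,0,0,0,0,0,0.1],
  [0,0,0,0,0,0,0.1],
])

```text
time: 29.27
position: [0.5088, 0.1611, 0.1017]
tool_rot: [2.288, 2.152, 0.001]
ft_force: [-0.8, -0.3, -0.9]
grip_width: 0.343
grip_force: 15.0
```

```bash
python3 - <<'E'
from h import *
s=st(); print(tyaw(s)); p=s['position']
for n in('side','top'):
    im,d=snap(n,n+'17'); W=cloud(n,d)
    P=sel(W,p[0]-.03,p[0]+.03,p[1]-.025,p[1]+.025,.08,.18)
    for z in np.arange(.08,.17,.008):
        q=P[(P[:,2]>z)&(P[:,2]<z+.008)]
        if len(q)>5: print(n,round(z,3),len(q),np.round(q.min(0)[:2],4),np.round(q.max(0)[:2],4))
E
```

```text
t 29.27 p [0.5088 0.1611 0.1017] rv [2.288e+00 2.152e+00 1.000e-03] F [-0.8 -0.3 -0.9] g 0.343 14.999136195983738 q [-0.82  0.14  0.51  1.86 -0.07  1.16 -0.35]
-3.498826934023723
side 0.112 20 [0.5049 0.1468] [0.5236 0.1672]
side 0.12 57 [0.5014 0.1461] [0.5246 0.1723]
side 0.128 50 [0.5011 0.1453] [0.5249 0.1701]
side 0.136 71 [0.4858 0.1459] [0.5328 0.1704]
side 0.144 81 [0.485  0.1458] [0.5344 0.17  ]
side 0.152 89 [0.4846 0.1458] [0.5347 0.1687]
side 0.16 116 [0.483  0.1461] [0.5353 0.1716]
side 0.168 83 [0.4802 0.1471] [0.5373 0.1705]
top 0.152 9 [0.5075 0.151 ] [0.5274 0.1552]
top 0.16 24 [0.5036 0.1489] [0.5328 0.1553]
```

Request:
step_arm([
  [0,0.1,-1.5,0,0,0,0.1],
  [0,0,-1.5,0,0,0,0.1],
  [0,0,-1.5,0,0,0,0.1],
  [0,0,-0.8,0,0,0,0.1],
  [0,0,-0.2,0,0,0,0.1],
])

```text
time: 29.78
position: [0.5073, 0.1619, 0.0449]
tool_rot: [-2.287, -2.153, 0.004]
ft_force: [-0.9, -0.8, -0.1]
grip_width: 0.339
grip_force: 15.0
```

Request:
step_arm([
  [0,0,0,0,0,0,0.1],
  [0,0,0,0,0,0,0.1],
  [0,0,-0.15,0,0,0,0.1],
  [0,0,0,0,0,0,0.1],
  [0,0,0,0,0,0,0.1],
])

```text
time: 30.2
position: [0.5089, 0.1625, 0.0454]
tool_rot: [2.288, 2.153, 0.002]
ft_force: [0.4, -0.2, -0.8]
grip_width: 0.342
grip_force: 15.0
```

Request:
step_arm([
  [0,0,-0.1,0,0,0,0.1],
  [0,0,0,0,0,0,0.1],
  [0,0,0,0,0,0,0.1],
  [0,0,0,0,0,0,0.1],
  [0,0,0,0,0,0,0.1],
])

```text
time: 30.62
position: [0.5085, 0.1624, 0.0439]
tool_rot: [2.288, 2.153, 0.0]
ft_force: [-0.1, -0.4, -0.5]
grip_width: 0.342
grip_force: 15.0
```

Request:
step_arm([
  [0,0,-0.1,0,0,0,0.1],
  [0,0,0,0,0,0,0.1],
  [0,0,0,0,0,0,0.1],
  [0,0,0,0,0,0,0.1],
  [0,0,0,0,0,0,0.1],
])

```text
time: 31.03
position: [0.5087, 0.1624, 0.0435]
tool_rot: [-2.288, -2.153, -0.001]
ft_force: [-2.1, -0.4, 5.5]
grip_width: 0.336
grip_force: 15.0
```

Contact. Next I release, retreat up and away, and check everything.

Request:
step_arm([
  [0,0,0.1,0,0,0,0.5],
  [0,0,0,0,0,0,0.5],
  [0,0,0,0,0,0,0.5],
  [0,0,0,0,0,0,0.5],
  [0,0,0,0,0,0,0.5],
])

```text
time: 31.45
position: [0.5084, 0.1623, 0.0437]
tool_rot: [2.288, 2.153, -0.0]
ft_force: [-0.4, -0.9, 0.7]
grip_width: 0.49
grip_force: 0.0
```

Request:
step_arm([
  [0,0,1,0,0,0,0.5],
  [0,0,2,0,0,0,0.5],
  [0,0,3,0,0,0,0.5],
  [0,0,3,0,0,0,0.5],
  [0,0,3,0,0,0,0.5],
])

```text
time: 31.87
position: [0.5084, 0.162, 0.1658]
tool_rot: [2.288, 2.153, 0.0]
ft_force: [0.3, -0.4, -1.2]
grip_width: 0.501
grip_force: 0.0
```

Request:
step_arm([
  [0,-3,1,0,0,0,0.5],
  [0,-3.5,0,0,0,0,0.5],
  [0,-3.5,0,0,0,0,0.5],
  [0,-3.5,0,0,0,0,0.5],
  [0,-3.5,0,0,0,0,0.5],
])

```text
time: 32.28
position: [0.5085, -0.0093, 0.1749]
tool_rot: [2.287, 2.153, 0.002]
ft_force: [1.4, -0.7, 0.3]
grip_width: 0.5
grip_force: 0.0
```

Request:
step_arm([
  [0,-3.5,0,0,0,0,0.5],
  [0,-3.5,0,0,0,0,0.5],
  [0,-1,0,0,0,0,0.5],
  [0,0,0,0,0,0,0.5],
  [0,0,0,0,0,0,0.5],
])

```text
time: 32.7
position: [0.5087, -0.0873, 0.1743]
tool_rot: [-2.289, -2.152, -0.002]
ft_force: [0.5, 0.7, -0.9]
grip_width: 0.499
grip_force: 0.0
```

```bash
python3 - <<'E'
from h import *
s=st()
c=np.array([.4919,.1531]); th=-.0663; Rb=np.array([[np.cos(th),np.sin(th)],[-np.sin(th),np.cos(th)]])
for n in('side','top'):
    im,d=snap(n,n+'18'); W=cloud(n,d)
    for nm,r,z in(('timer',(.48,.55,.2,.26),(.09,.104)),('box',(.45,.56,.02,.13),(.103,.118)),('pot',(.47,.55,.13,.2),(.098,.112)),('tin',(.46,.56,.12,.205),(.0545,.062)),('bar',(.38,.46,-.03,.35),(.036,.05))):
        P=sel(W,*r,*z)
        if len(P)>5:
            q=((P[:,:2]-c)@Rb.T*1000).astype(np.float32)
            print(n,nm,len(P),'z',np.round(np.percentile(P[:,2],[50,95]),4),'board mm',np.round(cv2.minEnclosingCircle(q)[0],1),np.round(q.min(0),1),np.round(q.max(0),1))
a=cv2.imread('pics/side18.png')[150:360,220:500]; b=cv2.imread('pics/top18.png')[150:360,140:420]
cv2.imwrite('pics/c18.png',cv2.resize(np.vstack([a,b]),None,fx=1.4,fy=1.4))
E
```

```text
t 32.7 p [ 0.5087 -0.0873  0.1743] rv [-2.289e+00 -2.152e+00 -2.000e-03] F [ 0.5  0.7 -0.9] g 0.499 0.0 q [-0.59  0.03  0.73  1.82 -0.02  1.3   0.08]
side timer 119 z [0.0959 0.0974] board mm [17.8 75.3] [-0.9 59.1] [36.  92.6]
side box 257 z [0.1092 0.111 ] board mm [ 16.6 -73.7] [   6.2 -111.7] [ 29.3 -36. ]
side pot 97 z [0.1034 0.1048] board mm [16.3  9.1] [ 0.6 -4.6] [30.9 24.1]
side tin 276 z [0.0573 0.0598] board mm [18.1 10.2] [-17.1 -25.2] [50.8 42.4]
side bar 307 z [0.0404 0.048 ] board mm [-80.5 -11.1] [ -91.8 -165.7] [-51.1 143.5]
top timer 280 z [0.0959 0.0982] board mm [17.1 78.3] [-0.7 60.8] [34.8 96.3]
top box 401 z [0.1096 0.112 ] board mm [ 17.  -72.6] [   7.8 -109.8] [ 26.9 -35.5]
top pot 189 z [0.1034 0.1056] board mm [16.6 11.3] [ 1.8 -3.2] [31.1 24.9]
top tin 572 z [0.057  0.0594] board mm [16.3 10.6] [-17.3 -22.7] [50.1 44.5]
top bar 1027 z [0.0406 0.0443] board mm [-68.9   0.6] [ -89.8 -163.5] [-50.4 164.8]
```

View pics/c18.png

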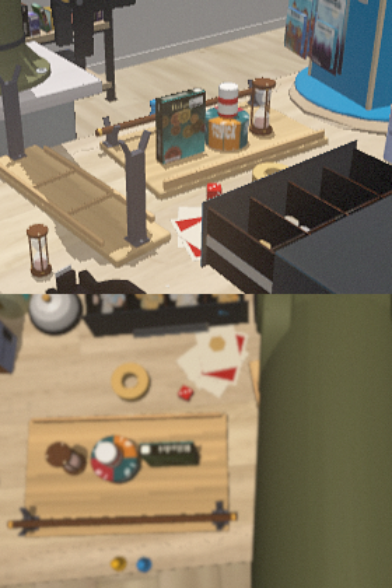

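The final views show the bar in both board brackets (crop (10,523) to (235,516)), with timer, tin with pot, and box in line and all upright. Measured gaps are about 14.6 mm and 12.6 mm, and the pot is centred to under 1 mm. I'm handing it in.

```bash
python3 -c "
from bench import ctrl
print(ctrl.close_job())"
```

```text
the job is handed in; nothing more can be done
None
```

The job is handed in after about 33 s of robot time: the bar is seated in the board's brackets, the timer is 14.6 mm left of the tin, the box 12.6 mm right with its broad face front, and the pot is centred on the lid; all stood upright at my last look, but the judge gave no verdict.

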